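Stack the drained well plates and lid the stack

ROBOT

A 6-joint arm with a two-finger parallel gripper is mounted at the origin on a cart in front of the work surface, level with it; the furniture and walls round the work are solid. World frame = base frame: x ahead of the robot, y to its left, z up, the work surface at z = 0. Lengths are in m, angles in degrees, forces in N, time in s.
With the tool pointing down it reaches from about 0.375 to 0.9 m from the base axis. Payload 3.1 kg.
Tool frame: the origin (TCP) lies between the finger pads; the fingertips stand bot.tip_extent ahead of it and the grasp point (between the pads) lies 2 mm behind it (bot.tip_extent is the distance from the TCP to the fingertips, in m); z points along the fingers, y is the direction in which the jaws open and shut (so a half turn about z gives the same grasp; the last joint's range is limited). The gripper opens to 87 mm and grips with 3 to 60 N. Pads are 19 mm wide; open, the fingers measure 117 mm over their backs; the gripper's body (75 mm by 190 mm) begins 51 mm behind the grasp point.
Start: joints at [-86.316, 30.224, 82.088, -0, 67.689, -10.227], TCP at [0.15, -0.607, 0.216] pointing down, gripper open.
Joint ranges: [-176.69, 176.69], [-43.24, 126.21], [12.49, 139.97], [-82, 262], [0, 151.66], [-163.58, 163.58]. Speed limits (degrees/s): [159.86, 159.86, 180, 180, 180, 180].

INTERFACE

Orientations are given as a 3x3 rotation matrix whose columns are the frame's x, y, z axes.
In Python, from rig import bot, imaging, recognise, masks_of, mark_of gives the robot as it stands.
- The arm moves only by the tool send_rows, never from a script. Its argument "plan" is a list that holds one entry, the list of rows, each a list of 5 numbers: the shift along the world's x, y, z normalised to -1 to 1, where 1 is 0.03 m, then the turn about the world's z normalised to -1 to 1, where 1 is 0.1 rad, then the closure, from -1 (fully open) to 1 (shut). A call has 1 to 20 rows; each row shifts and turns the commanded pose from where the row before left it; what a row does not reach is not made up. A row lasts 1/10 s, in which the tool goes at most 50 mm and 8.59 degrees, less where a joint would pass 70% of its speed; a pose out of reach is approached as far as the arm can. A call with a number of a shift or a turn outside -1 to 1 is refused whole. A call with a gripper value outside its range is refused whole. The fingers move at their own pace and stop on an object; the grip force is fixed at half the most. Time passes only in rows, so rows that do not move let the fingers close. It gives the time, the measured TCP pose, the force and the opening at its end, in the units of the state.
- bot.read_state(): the state, without advancing time (a new reading comes with each control period).
- imaging.capture(name): name is "side" or "top" or "wrist"; returns a dict with "img" (480x640x3 uint8, blue, green, red), "mtx" (3x3 intrinsics, pixels), "pose" (4x4, takes a point from camera to world coordinates); the wrist camera has in their place "T_tool_cam" (4x4, takes a point from camera to tool coordinates, whose origin is the TCP and whose axes are the flange's). Camera axes: x right, y down, z forward; pixel columns grow to the right and rows downward; lengths in m; the calibration is good to about 2 mm. A picture is of the moment at which its call begins: read the wrist's pose just before it. There is no depth.
- bot.hand_in(): hands the job in, once; it reports no verdict.
Trained networks look in the newest picture that a camera, given by its name, has taken for a name from the list of things; names that differ only in an ending like _2 or _b are one class to them, and where a whole thing is asked for, a point or a joint stands for the part that bears it (a point fixed in the world has none). Each returns a list of dicts, best first, with "conf" (0 to 1); they miss things now and then, are a little off and sometimes report something else, mostly with a low value. They report only what shows in the picture. A call takes as long as a camera call.
- recognise(camera, target): "at" ([x, y, z] in m, in world coordinates, good to about 4 mm: the middle of the surface that is visible of it).
- masks_of(camera, target): "region" (480x640 bool, what is visible of it).
- mark_of(camera, target): "at" ([x, y, z] in m, in world coordinates, good to about 4 mm: a listed point, or the origin of a listed thing).
The state is a dict: "time_s": time; "joint_positions": joint angles; "qvel": joint speeds; "tau": joint torques, N m; "position": TCP position; "tcp_rot": TCP orientation; "force": force on the tool from outside, world axes, zero at the start; "moment": the same for the moment, N m; "opening": opening from 0.0 (shut) to 1.0 (fully open).
Only numpy, scipy, OpenCV 4.12 (cv2) and the standard library are available. Lean on these libraries where they do the work, as an engineer would, in place of code of your own. Each camera call takes 0.05 s, during which the arm holds its last target.

TASK

The washed well plates have drained on the sloping rack. Take the white lid off the grey stacking base and put it aside, stack the blue plate on the base and then the yellow plate on the blue one, and close the stack with the lid, each piece with its cut corners over the cut corners of the base so that its skirt drops fully home. Set the pieces down gently, never let them fall, and leave the timer, the petri dish beside it and the marker where they are.

Things in the scene. Friction and masses are not known exactly. Their poses are not given: they have to be found in the camera images.
- stack_base: Grey stacking base, fixed, at the robot's left: foot 126 x 90 x 6 mm, block 96 x 60 mm with its two +x corners cut like the plates', ledge at 30 mm, on it a locating block 88 x 52 mm with sloping shoulders, 6 mm higher. Origin: centre of underside; z up. x (cut end) points roughly to world +y. The worktop is clear for 0.2 m from its centre toward world +y, room for the lid.
- base_seat (a point): Point on the base's axis, 30 mm above the worktop at ledge height, axes as the base's: here the origin of the lowest piece rests (the lid's at the start). Each plate raises the next origin 17 mm: blue ends at 0, yellow at 17, lid at 34 mm above this point. Skirts have 1.5 mm play all round and go home only with cut corners the same way round.
- base_key (a point): Middle of the base's cut-corner end, 48 mm from base_seat along the base's x, at the same height.
- drain_rack: Steel drain rack, fixed, at the robot's right, 125 x 216 mm, 90 mm high at the near side. Origin: centre of underside. Tray slopes 25 degrees, rising toward the robot along the rack's x; two lanes at y = +55 and -55 mm, each with two rails 4 mm high and a stop 14 mm high at the low end. One plate lies in each lane, lengthwise and tilted with the slope; either may be in either.
- blue_plate: Blue 24-well plate, loose, 60 g, 96 x 60 mm (x by y), its two +x corners cut at 45 degrees (12 mm), z up out of its top. Origin: centre of underside. Upright sides up to 17 mm: grip across the 60 mm width. On top a locating block 88 x 52 mm, 6 mm high. Below an open skirt, walls 2.5 mm, 8 mm deep, that drops over such a block. Starts on the rack, cut end down the slope.
- blue_key (a point): Middle of the lower edge of the blue plate's cut-corner end, 48 mm from its origin along its x.
- yellow_plate: Yellow 24-well plate, loose, 60 g, 96 x 60 mm (x by y), its two +x corners cut at 45 degrees (12 mm), z up out of its top. Origin: centre of underside. Upright sides up to 17 mm: grip across the 60 mm width. On top a locating block 88 x 52 mm, 6 mm high. Below an open skirt, walls 2.5 mm, 8 mm deep, that drops over such a block. Starts on the rack, cut end up the slope.
- yellow_key (a point): Middle of the lower edge of the yellow plate's cut-corner end, 48 mm from its origin along its x.
- lid: White lid, loose, 40 g, 96 x 60 mm (x by y), two +x corners cut as on the plates, 18 mm high, flat top, z up. Origin: centre of underside. Grip across the 60 mm width. Skirt below as on the plates, 8 mm deep. Starts seated on the stacking base.
- lid_key (a point): Middle of the lower edge of the lid's cut-corner end, 48 mm from its origin along its x.
- timer: White timer, 62 x 62 x 20 mm, loose bystander behind the work; origin at the centre of its underside.
- petri: Round petri dish with pink contents, 60 mm across, 15 mm high, loose bystander behind the work; origin at the centre of its underside.
- marker: White marker with a blue cap, 138 mm long, loose bystander near the front edge; origin at the centre of its underside.

How it is judged (in metres and radians):
On the way, in this order (a step that is already met when the one before it is completed fails the run):
1. the lid is off the stacking base, more than 90 mm to the side, and let go (horizontal distance between lid and base_seat above 0.09 m and contact force between the fingers and lid below 0.1 N and linear speed of lid below 0.02 m/s), for 0.2 s.
2. the blue plate is seated on the base, cut corners matched, and let go (horizontal distance between blue_plate and base_seat below 0.004 m and horizontal distance between blue_key and base_key below 0.006 m and z of blue_plate in the frame of base_seat between -0.002 and 0.002 m and angle between blue_plate's own z axis and vertical below 0.05 rad and contact force between the fingers and blue_plate below 0.1 N and linear speed of blue_plate below 0.02 m/s), for 0.2 s.
3. the yellow plate is seated on the blue plate, cut corners matched, and let go (horizontal distance between each of blue_plate, yellow_plate and base_seat below 0.004 m and horizontal distance between each of blue_key, yellow_key and base_key below 0.006 m and z of blue_plate in the frame of base_seat between -0.002 and 0.002 m and angle between each of blue_plate, yellow_plate's own z axis and vertical below 0.05 rad and z of yellow_plate in the frame of base_seat between 0.015 and 0.019 m and contact force between the fingers and yellow_plate below 0.1 N and linear speed of yellow_plate below 0.02 m/s), for 0.2 s.
At the end, for the whole second after the job is handed in: On the base stand, from below, blue plate, yellow plate and lid, each level (0.05 rad), fully home (origins 0, 17 and 34 mm above base_seat, within 2 mm), centred within 4 mm, key points within 6 mm of the base's seen from above, let go and at rest (all of step 3 and horizontal distance between lid and base_seat below 0.004 m and horizontal distance between lid_key and base_key below 0.006 m and z of lid in the frame of base_seat between 0.032 and 0.036 m and angle between lid's own z axis and vertical below 0.05 rad and contact force between the fingers and blue_plate below 0.1 N and linear speed of each of blue_plate, lid below 0.02 m/s and contact force between the fingers and lid below 0.1 N); the robot touches nothing.
It fails at once if a plate or the lid is dropped (falls free faster than 0.6 m/s, about 18 mm) ((linear speed of blue_plate above 0.6 m/s and contact force between the fingers and blue_plate below 0.05 N) or (linear speed of yellow_plate above 0.6 m/s and contact force between the fingers and yellow_plate below 0.05 N) or (linear speed of lid above 0.6 m/s and contact force between the fingers and lid below 0.05 N)).
It fails at once if the timer, petri dish or marker is moved by more than 30 mm (distance of any of timer, petri, marker from where it was at the start of the episode above 0.03 m).
It also fails if it takes over 72 s, if anything falls off the work surface, if the arm or the gripper's body presses on something with over 40 N, if the wrist force passes 120 N, or if a joint passes its speed limit or range.

## Working session

There is one attempt and no reset: what is moved stays moved. The work goes in short steps, Python scripts to look and compute and a tool call to move; the robot and the scene stay as the last step left them, time stands still between calls to the robot, and variables do not carry over. Pictures are saved under pics/ and viewed, and the job is handed in when it is done.

Besides the shell and the picture viewer there is one more tool, called by a JSON object that holds its "method" and its "body". send_rows: Moves the arm, as the interface text tells. Its arguments: {"type":"object","properties":{"plan":{"type":"array"}},"required":["plan"]}

```bash
ls; mkdir -p pics; cat > a.py <<'E'
from rig import bot, imaging, recognise, masks_of, mark_of
import cv2, numpy as np
E
python3 - <<'E'
from a import *
s=bot.read_state(); print(s, bot.tip_extent)
for c in ["side","top","wrist"]:
    d=imaging.capture(c); cv2.imwrite(f"pics/{c}0.png",d["img"]); print(c,d["mtx"].tolist(),np.round(d.get("pose",d.get("T_tool_cam")),4).tolist())
for t in ["base_seat","base_key","lid","lid_key","blue_plate","blue_key","yellow_plate","yellow_key","drain_rack","stack_base"]:
    for c in ["side","top"]:
        print(t,c,[(np.round(r["at"],4).tolist(),round(r["conf"],2)) for r in mark_of(c,t)[:2]])
E
```

```text
pics
{'time_s': 0.0, 'joint_positions': array([-8.63161200e+01,  3.02804210e+01,  8.21553378e+01,  7.56148226e-04,
        6.76900738e+01, -1.02245009e+01]), 'qvel': array([-0.06081186, -0.04892907,  0.02051577,  0.02337488,  0.01711045,
        0.07003839]), 'tau': array([ 2.17307224e-04, -4.40047181e+01, -1.76592922e+01,  6.32789894e-02,
        5.79575880e-02, -1.47762448e-04]), 'position': array([ 0.15024469, -0.60590652,  0.21456188]), 'tcp_rot': array([[ 9.70682565e-01,  2.40365017e-01, -1.28924635e-04],
       [ 2.40364715e-01, -9.70680172e-01,  2.19243946e-03],
       [ 4.01841160e-04, -2.15915169e-03, -9.99997588e-01]]), 'force': array([ 0.17626217,  0.18123987, -0.09637759]), 'moment': array([0.02125885, 0.02368866, 0.0344291 ]), 'opening': 1.000998402452948} 0.017
side [[480.13313554157895, 0.0, 320.9852442522437], [0.0, 480.13313554157895, 238.2818415647073], [0.0, 0.0, 1.0]] [[0.1333, 0.8738, -0.4677, 1.0759], [0.991, -0.1128, 0.0715, -0.072], [0.0097, -0.473, -0.881, 1.026], [0.0, 0.0, 0.0, 1.0]]
top [[513.5292773954588, 0.0, 323.66004516604033], [0.0, 513.5292773954588
[... 863 characters left out ...]
669, 0.0249], 0.68)]
blue_plate side [([0.4917, -0.1946, 0.0604], 0.65)]
blue_plate top [([0.4953, -0.1895, 0.0626], 0.84), ([0.5475, 0.262, 0.0249], 0.73)]
blue_key side [([0.5339, -0.1926, 0.0452], 0.86)]
blue_key top [([0.5336, -0.1968, 0.0421], 0.76)]
yellow_plate side [([0.487, -0.3015, 0.0591], 0.67), ([0.5385, 0.2233, 0.0313], 0.3)]
yellow_plate top [([0.4867, -0.3003, 0.0638], 0.89)]
yellow_key side [([0.539, 0.2199, 0.0314], 0.73)]
yellow_key top [([0.4458, -0.3008, 0.0844], 0.92)]
drain_rack side [([0.4845, -0.2512, 0.0007], 0.92)]
drain_rack top [([0.4816, -0.2508, -0.0048], 0.71)]
stack_base side [([0.539, 0.2203, -0.001], 0.58)]
stack_base top [([0.5357, 0.2239, -0.0016], 0.84)]
```

View pics/side0.png

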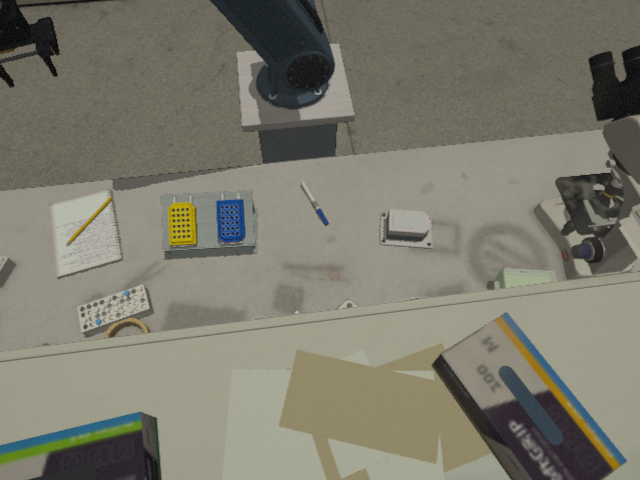

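View pics/top0.png

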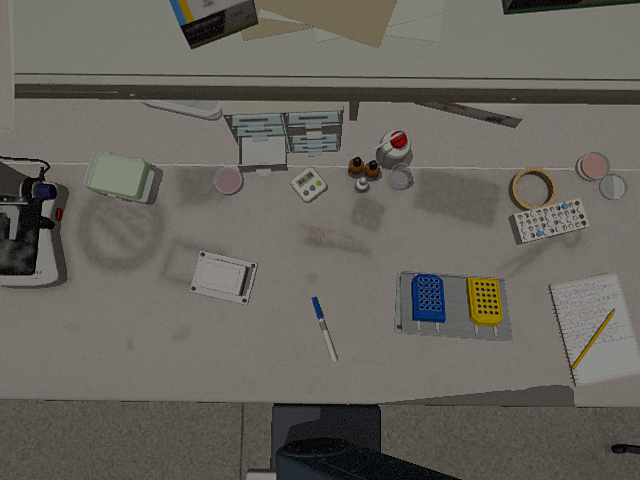

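View pics/wrist0.png

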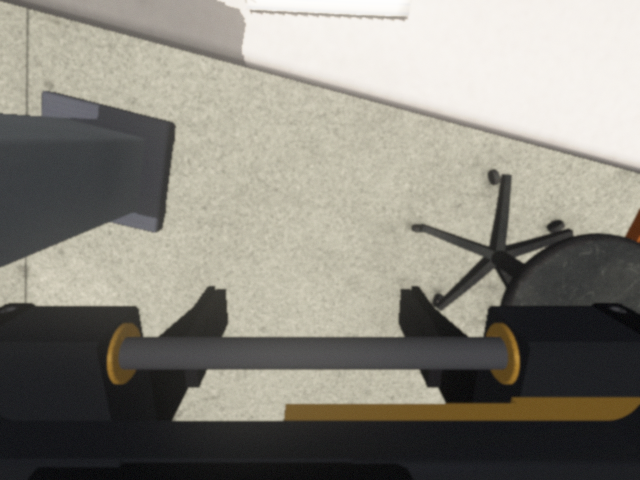

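{"method": "send_rows", "body": {"plan": [[[1, 0.9, 0, 0.6, -1], [1, 0.9, 0, 0.6, -1], [1, 0.9, 0, 0.6, -1], [1, 0.9, 0, 0.6, -1], [1, 0.9, 0, 0.6, -1], [1, 0.9, 0, 0.6, -1], [1, 0.9, 0, 0.6, -1], [1, 0.9, 0, 0.6, -1], [1, 0.9, 0, 0.6, -1], [1, 1, 0, 0.6, -1], [1, 1, 0, 0.6, -1], [0.7, 1, 0, 0.6, -1], [0, 1, 0, 0.6, -1], [0, 1, 0, 0.6, -1], [0, 1, 0, 0.6, -1], [0, 1, 0, 0.6, -1], [0, 1, 0, 0.6, -1], [0, 1, 0, 0.6, -1], [0, 1, 0, 0.4, -1], [0, 1, 0, 0, -1]]]}}

```text
time_s: 3.15
position: [0.5013, -0.0325, 0.2157]
tcp_rot: [[0.206, 0.979, 0.001], [0.979, -0.206, -0.0], [-0.0, 0.001, -1.0]]
force: [0.6, -0.7, 0.0]
opening: 1.001
```

{"method": "send_rows", "body": {"plan": [[[0, 1, 0, 0, -1], [0, 1, 0, 0, -1], [0, 1, 0, 0, -1], [0, 1, 0, 0, -1], [0, 0.5, 0, 0, -1], [0, 0, 0, 0, -1], [0, 0, 0, 0, -1]]]}}

```text
time_s: 3.85
position: [0.5013, 0.1012, 0.2156]
tcp_rot: [[0.205, 0.979, 0.0], [0.979, -0.205, -0.001], [-0.001, 0.0, -1.0]]
force: [0.3, -0.6, 0.1]
opening: 1.001
```

```bash
cat >> a.py <<'E'
from scipy.spatial.transform import Rotation as R
def wcap(n=None):
    s=bot.read_state(); d=imaging.capture("wrist")
    T=np.eye(4);T[:3,:3]=s["tcp_rot"];T[:3,3]=s["position"]
    d["pose"]=T@d["T_tool_cam"]
    if n: cv2.imwrite(f"pics/{n}.png",d["img"])
    return s,d
def proj(d,P):
    P=np.atleast_2d(P); M=np.linalg.inv(d["pose"]); c=P@M[:3,:3].T+M[:3,3]
    u=c@np.array(d["mtx"]).T; return u[:,:2]/u[:,2:]
def ray(d,uv,z):
    uv=np.atleast_2d(uv).astype(float); v=np.c_[uv,np.ones(len(uv))]@np.linalg.inv(d["mtx"]).T@d["pose"][:3,:3].T
    o=d["pose"][:3,3]; k=(z-o[2])/v[:,2]; return o+v*k[:,None]
def st(s=None):
    s=s or bot.read_state(); r=s["tcp_rot"]
    print("t",round(s["time_s"],2),"pos",np.round(s["position"],4),"yaw",round(np.degrees(np.arctan2(r[1,0],r[0,0])),2),"tilt",np.round(r[:2,2],4),"F",np.round(s["force"],1),"op",round(s["opening"],4),"J6",round(s["joint_positions"][5],1))
E
python3 - <<'E'
from a import *
s,d=wcap("w1"); st(s)
for t in ["base_seat","base_key","lid","lid_key","stack_base"]:
    print(t,[(np.round(r["at"],4).tolist(),round(r["conf"],2)) for r in mark_of("wrist",t)[:2]])
E
```

```text
t 3.85 pos [0.5013 0.1012 0.2156] yaw 78.14 tilt [ 0.0002 -0.0006] F [ 0.3 -0.6  0.1] op 1.0007 J6 10.8
base_seat []
base_key [([0.5468, 0.2667, 0.0336], 0.59), ([0.7419, 0.2201, -0.0049], 0.22)]
lid [([0.5367, 0.2172, 0.0302], 0.97), ([0.7311, 0.048, 0.0002], 0.38)]
lid_key [([0.5463, 0.2699, 0.0291], 0.92)]
stack_base [([0.549, 0.2655, 0.028], 0.45)]
```

View pics/w1.png

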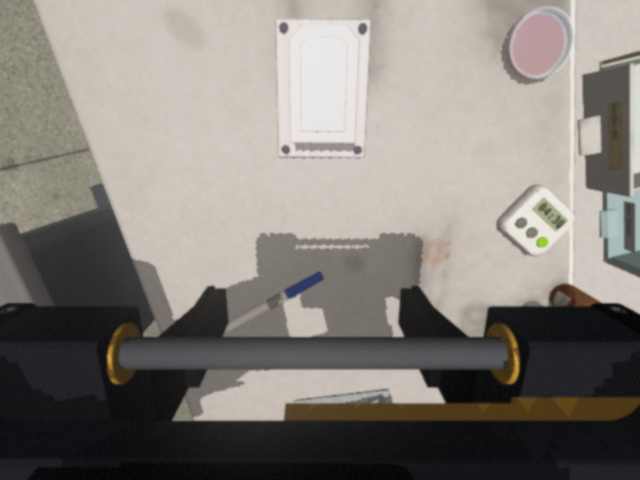

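```bash
python3 - <<'E'
from a import *
im=cv2.imread("pics/w1.png")[5:175,255:395]
im=cv2.resize(im,None,fx=3.5,fy=3.5,interpolation=cv2.INTER_CUBIC)
g=im.astype(float); g=np.clip((g-110)*1.75,0,255).astype(np.uint8)
cv2.imwrite("pics/w1c.png",g)
E
```

```text
(no output)
```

View pics/w1c.png

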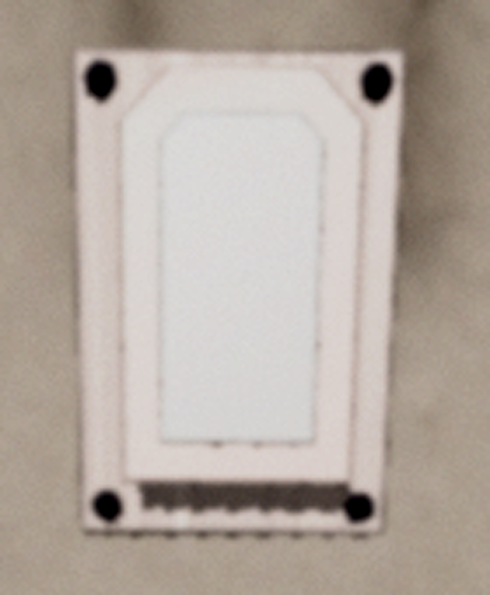

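```bash
cat > fit.py <<'E'
from a import *
from scipy.optimize import least_squares
def fit(d,obj,uv,x0,fr=None):
    obj=np.array(obj,float)
    def P(p):
        c,s=np.cos(p[2]),np.sin(p[2]); return np.c_[p[0]+c*obj[:,0]-s*obj[:,1],p[1]+s*obj[:,0]+c*obj[:,1],obj[:,2]]
    f=lambda p:(proj(d,P(p))-uv).ravel()
    r=least_squares(f,x0,x_scale=[.01,.01,.1]); print("xy",np.round(r.x[:2],4),"yaw",round(np.degrees(r.x[2]),2)); print("res px",np.round(r.fun.reshape(-1,2),1).tolist()); return r.x
E
python3 - <<'E'
from fit import *
s,d=wcap()
c=lambda a:np.array(a)/3.5+[255,5]
h=lambda x,y,z:[x/1e3,y/1e3,z/1e3]
# image up = +x base, image right= ? base y = left
foot=[h(63,45,6),h(63,-45,6),h(-63,-45,6),h(-63,45,6)]
fit(d,foot,c([(76,52),(403,50),(382,531),(84,531)]),[.537,.222,1.36])
lid=[h(36,30,48),h(36,-30,48),h(-48,-30,48),h(-48,30,48),h(48,18,48),h(48,-18,48)]
fit(d,lid,c([(122,125),(361,125),(350,483),(126,481),(168,70),(318,70)]),[.537,.222,1.36])
E
```

```text
xy [0.5365 0.2202] yaw 77.88
res px [[-1.6, -1.1], [1.2, -0.2], [0.9, 1.0], [-0.4, 0.8]]
xy [0.5363 0.2198] yaw 77.87
res px [[-1.2, -0.4], [1.5, -0.1], [0.8, 1.1], [-0.8, 1.4], [-0.3, -0.8], [0.0, -0.7]]
```

{"method": "send_rows", "body": {"plan": [[[0.3, 1, 0, 0, -1], [0.3, 1, 0, 0, -1], [0.3, 1, 0, 0, -1], [0.27, 0.96, 0, -0.04, -1], [0, 0, -1, 0, -1], [0, 0, -1, 0, -1], [0, 0, -1, 0, -1], [0, 0, -1, 0, -1], [0, 0, -1, 0, -1], [0, 0, -0.5, 0, -1], [0, 0, 0, 0, -1], [0, 0, 0, 0, -1]]]}}

```text
time_s: 5.4
position: [0.5367, 0.22, 0.0506]
tcp_rot: [[0.211, 0.978, -0.0], [0.978, -0.211, -0.0], [-0.0, -0.0, -1.0]]
force: [0.2, -0.1, 0.9]
opening: 1.0
```

{"method": "send_rows", "body": {"plan": [[[0, 0, 0, 0, 1], [0, 0, 0, 0, 1], [0, 0, 0, 0, 1], [0, 0, 0, 0, 1], [0, 0, 0, 0, 1]]]}}

```text
time_s: 5.9
position: [0.5365, 0.2202, 0.0509]
tcp_rot: [[0.21, 0.978, 0.001], [0.978, -0.21, 0.0], [0.0, 0.001, -1.0]]
force: [0.4, 0.5, -0.2]
opening: 0.634
```

```bash
python3 - <<'E'
from a import *
s,d=wcap("w2"); st(s)
E
```

```text
t 5.9 pos [0.5365 0.2202 0.0509] yaw 77.86 tilt [0.0006 0.0001] F [ 0.4  0.5 -0.2] op 0.6338 J6 23.4
```

View pics/w2.png

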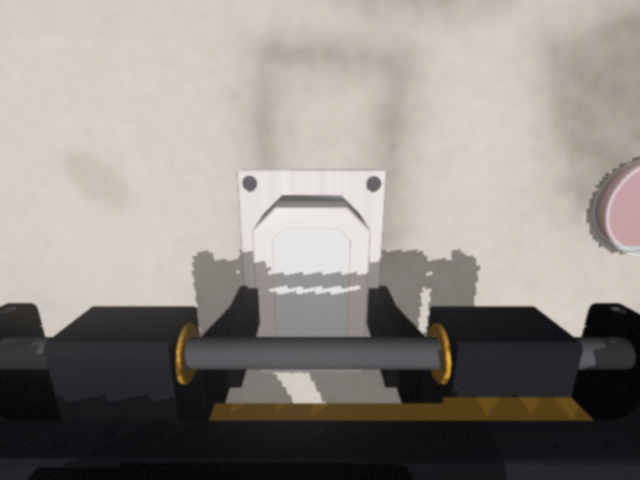

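{"method": "send_rows", "body": {"plan": [[[0, 0, 0.4, 0, 1], [0, 0, 0.8, 0, 1], [0, 0, 0.8, 0, 1], [0.21, 0.97, 0, 0, 1], [0.21, 0.98, 0, 0, 1], [0.21, 0.98, 0, 0, 1], [0.21, 0.98, 0, 0, 1], [0.21, 0.98, 0, 0, 1], [0, 0, -0.9, 0, 1], [0, 0, -0.9, 0, 1], [0, 0, -0.7, 0, 1], [0, 0, -0.3, 0, 1], [0, 0, 0, 0, 1], [0, 0, -0.12, 0, 1], [0, 0, -0.06, 0, 1], [0, 0, 0, 0, 1]]]}}

```text
time_s: 7.55
position: [0.5684, 0.367, 0.022]
tcp_rot: [[0.21, 0.978, 0.001], [0.978, -0.21, 0.001], [0.001, 0.001, -1.0]]
force: [-0.3, -0.5, -0.6]
opening: 0.008
```

```bash
python3 - <<'E'
from a import *
st()
d=imaging.capture("side"); cv2.imwrite("pics/s3.png",d["img"][150:330,300:540])
E
```

```text
t 7.55 pos [0.5684 0.367  0.022 ] yaw 77.85 tilt [0.0013 0.0005] F [-0.3 -0.5 -0.6] op 0.0083 J6 35.6
```

View pics/s3.png

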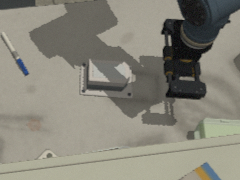

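```bash
python3 - <<'E'
from a import *
d=imaging.capture("side"); cv2.imwrite("pics/s4.png",cv2.resize(d["img"][170:290,340:500],None,fx=5,fy=5,interpolation=cv2.INTER_CUBIC))
E
```

```text
(no output)
```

View pics/s4.png

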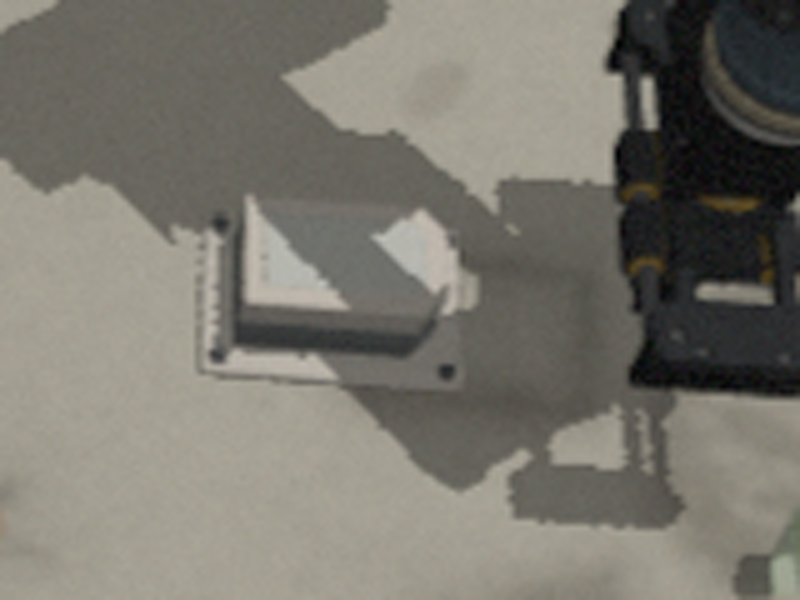

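{"method": "send_rows", "body": {"plan": [[[0, 0, 1, 0, -1], [0, 0, 1, 0, -1], [0, 0, 0.5, 0, -1], [-0.21, -0.98, 0, 0, -1], [-0.21, -0.98, 0, 0, -1], [-0.21, -0.98, 0, 0, -1], [-0.21, -0.98, 0, 0, -1], [-0.22, -0.98, 0, 0, -1], [0, 0, 0, 0, -1], [0, 0, 0, 0, -1], [0, 0, 0, 0, -1], [0, 0, 0, 0, -1]]]}}

```text
time_s: 8.85
position: [0.5365, 0.2209, 0.0962]
tcp_rot: [[0.209, 0.978, 0.001], [0.978, -0.209, 0.0], [0.001, 0.001, -1.0]]
force: [0.2, 0.2, 0.1]
opening: 0.974
```

```bash
python3 - <<'E'
from a import *
s,d=wcap("w5"); st(s)
E
```

```text
t 8.85 pos [0.5365 0.2209 0.0962] yaw 77.92 tilt [0.0008 0.0004] F [0.2 0.2 0.1] op 0.9744 J6 23.4
```

View pics/w5.png

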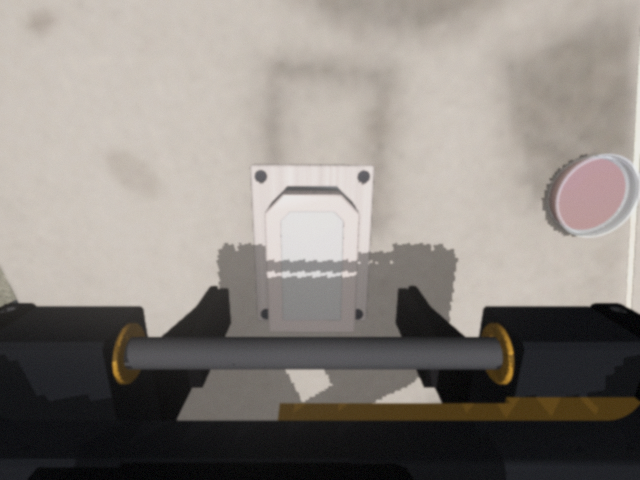

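{"method": "send_rows", "body": {"plan": [[[0, -0.02, -1, 0, -1], [0, 0, -0.57, 0, -1], [0, 0, 0, 0, -1], [0, 0, 0, 0, 1], [0, 0, 0, 0, 1], [0, 0, 0, 0, 1], [0, 0, 0, 0, 1], [0, 0, 0, 0, 1], [0, 0, 0, 0, 1], [0, 0, 0, 0, 1]]]}}

```text
time_s: 9.9
position: [0.5361, 0.2192, 0.0492]
tcp_rot: [[0.21, 0.978, 0.0], [0.978, -0.21, 0.0], [0.0, 0.0, -1.0]]
force: [0.5, 0.2, 0.0]
opening: 0.449
```

{"method": "send_rows", "body": {"plan": [[[0, 0, 0, 0, 1], [0, 0, 0, 0, 1], [0, 0, 0, 0, 1]]]}}

```text
time_s: 10.2
position: [0.5361, 0.2192, 0.049]
tcp_rot: [[0.21, 0.978, -0.0], [0.978, -0.21, -0.0], [-0.0, -0.0, -1.0]]
force: [-0.3, -0.8, 0.6]
opening: 0.171
```

```bash
python3 - <<'E'
from a import *
s,d=wcap("w6"); st(s)
d=imaging.capture("side"); cv2.imwrite("pics/s6.png",cv2.resize(d["img"][150:290,340:500],None,fx=4,fy=4,interpolation=cv2.INTER_CUBIC))
E
```

```text
t 10.2 pos [0.5361 0.2192 0.049 ] yaw 77.85 tilt [-0.0001 -0.    ] F [-0.3 -0.8  0.6] op 0.1706 J6 23.3
```

View pics/w6.png

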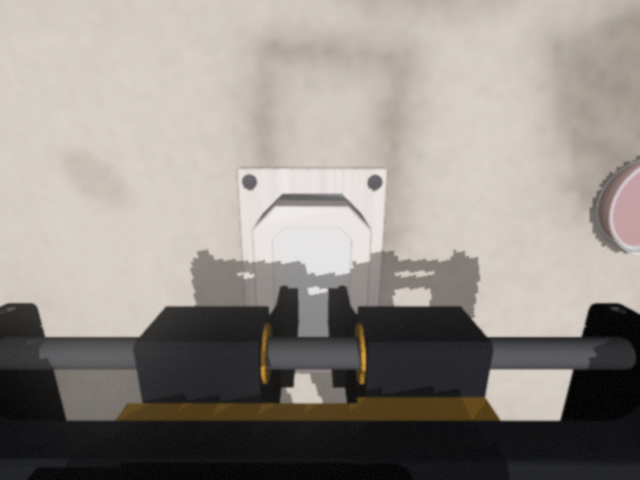

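View pics/s6.png

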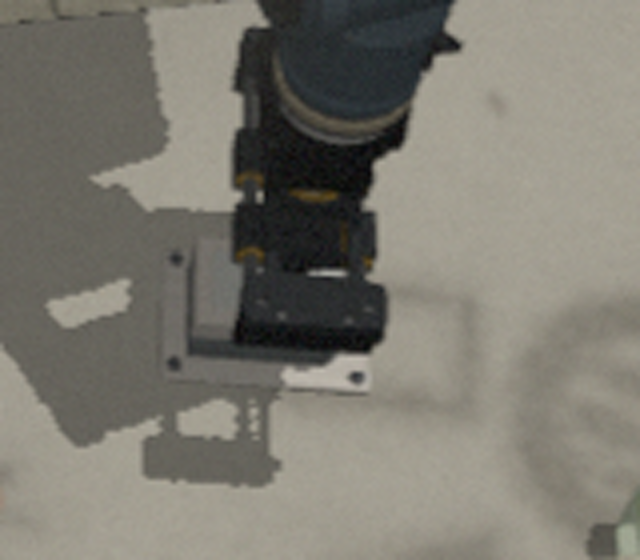

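```bash
python3 - <<'E'
from a import *
d=imaging.capture("wrist"); d["pose"]=d["T_tool_cam"]
im=cv2.imread("pics/w5.png")
for z in [-.03,-.02,-.01,0,.01,.017]:
    print(z,np.round(proj(d,[[.0095,.0435,z],[.0095,-.0435,z],[-.0095,.0435,z],[.0095,.0585,z]])).tolist())
cv2.imwrite("pics/w5c.png",cv2.resize(im[270:420,100:540],None,fx=1.8,fy=1.8))
E
```

```text
-0.03 [[413.0, 311.0], [214.0, 311.0], [409.0, 349.0], [447.0, 311.0]]
-0.02 [[407.0, 301.0], [220.0, 301.0], [404.0, 337.0], [439.0, 301.0]]
-0.01 [[402.0, 292.0], [225.0, 292.0], [399.0, 326.0], [432.0, 292.0]]
0 [[397.0, 284.0], [229.0, 284.0], [395.0, 317.0], [426.0, 284.0]]
0.01 [[393.0, 277.0], [234.0, 277.0], [391.0, 308.0], [420.0, 277.0]]
0.017 [[390.0, 272.0], [236.0, 272.0], [388.0, 302.0], [417.0, 272.0]]
```

View pics/w5c.png

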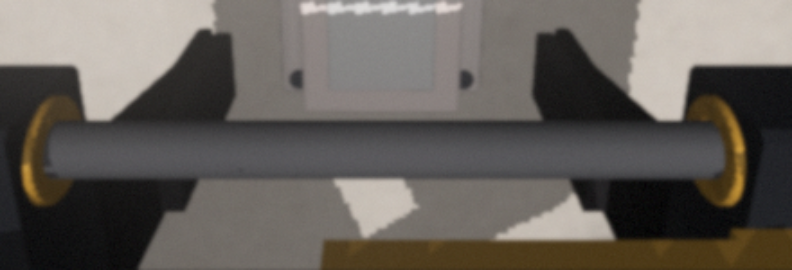

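{"method": "send_rows", "body": {"plan": [[[0, 0.03, 0, 0, -1], [0, 0, 0, 0, -1], [0, 0, 0, 0, -1], [0, 0, 0, 0, -1], [0, 0, 0, 0, -1], [0, 0, 0, 0, -1], [0, 0, 0, 0, -1], [0, 0, 0, 0, -1], [0, 0, 0, 0, -1], [0, 0, -0.33, 0, -1], [0, 0, -0.3, 0, -1], [0, 0, 0, 0, 1], [0, 0, 0, 0, 1], [0, 0, 0, 0, 1], [0, 0, 0, 0, 1], [0, 0, 0, 0, 1], [0, 0, 0, 0, 1], [0, 0, 0, 0, 1]]]}}

```text
time_s: 12.15
position: [0.5362, 0.2202, 0.0304]
tcp_rot: [[0.21, 0.978, 0.0], [0.978, -0.21, 0.0], [0.0, 0.0, -1.0]]
force: [-0.8, -1.0, 1.8]
opening: 0.688
```

```bash
python3 - <<'E'
from a import *
s,d=wcap("w7"); st(s)
E
```

```text
t 12.15 pos [0.5362 0.2202 0.0304] yaw 77.86 tilt [0.0004 0.0001] F [-0.8 -1.   1.8] op 0.6883 J6 23.4
```

View pics/w7.png

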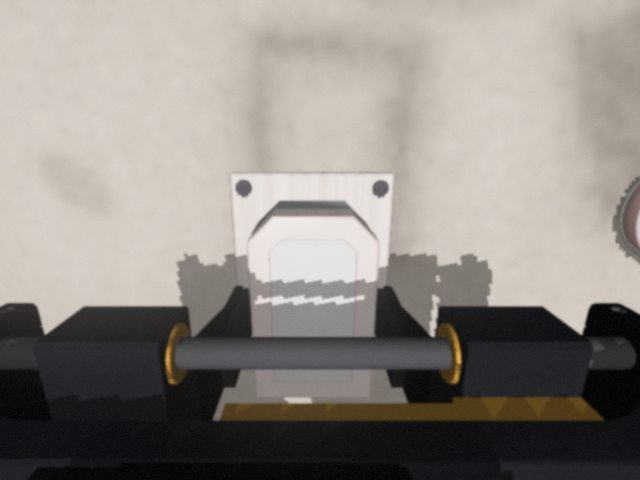

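{"method": "send_rows", "body": {"plan": [[[0, 0, 0, 0, 1], [0, 0, 0.2, 0, 1], [0, 0, 0.6, 0, 1], [0, 0, 0.8, 0, 1], [0.21, 0.98, 0, 0, 1], [0.21, 0.98, 0, 0, 1], [0.21, 0.98, 0, 0, 1], [0.21, 0.98, 0, 0, 1], [0.21, 0.98, 0, 0, 1], [0, 0, -0.9, 0, 1], [0, 0, -0.9, 0, 1], [0, 0, -0.5, 0, 1], [0, 0, -0.15, 0, 1], [0, 0, 0, 0, 1]]]}}

```text
time_s: 13.6
position: [0.5673, 0.3668, 0.0042]
tcp_rot: [[0.211, 0.978, -0.001], [0.978, -0.211, -0.0], [-0.001, -0.001, -1.0]]
force: [0.3, -0.5, -0.4]
opening: 0.687
```

```bash
python3 - <<'E'
from a import *
s,d=wcap("w8"); st(s)
d=imaging.capture("side"); cv2.imwrite("pics/s8.png",cv2.resize(d["img"][150:290,340:540],None,fx=4,fy=4,interpolation=cv2.INTER_CUBIC))
E
```

```text
t 13.6 pos [0.5673 0.3668 0.0042] yaw 77.83 tilt [-0.0011 -0.0004] F [ 0.3 -0.5 -0.4] op 0.6866 J6 35.6
```

View pics/s8.png

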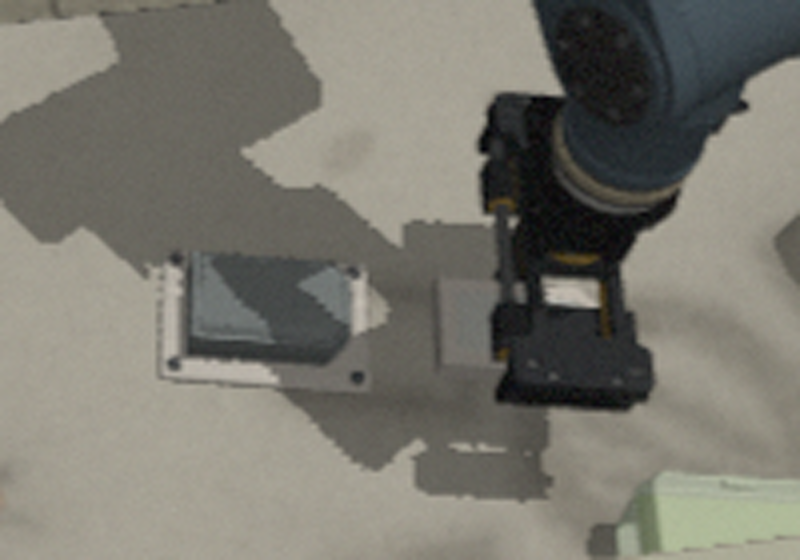

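View pics/w8.png

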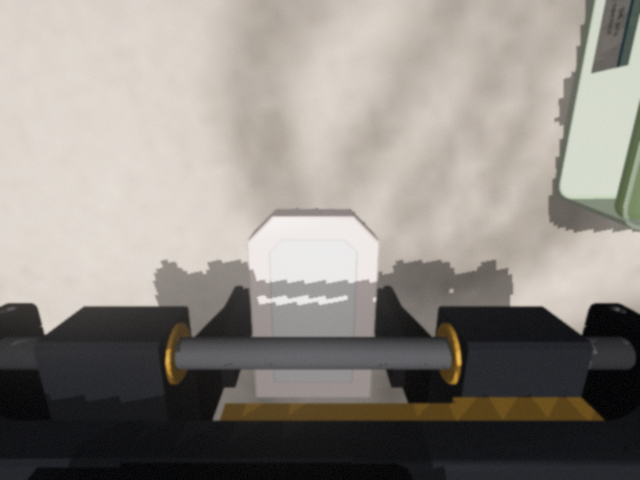

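{"method": "send_rows", "body": {"plan": [[[0, 0, -0.07, 0, 1], [0, 0, -0.04, 0, 1], [0, 0, 0, 0, 1]]]}}

```text
time_s: 14.0
position: [0.5678, 0.3672, 0.0018]
tcp_rot: [[0.211, 0.978, 0.001], [0.978, -0.211, 0.0], [0.0, 0.001, -1.0]]
force: [-0.2, -0.8, -0.2]
opening: 0.685
```

{"method": "send_rows", "body": {"plan": [[[0, 0, -0.03, 0, 1], [0, 0, 0, 0, 1], [0, 0, 0, 0, -1], [0, 0, 0, 0, -1], [0, 0, 0, 0, -1], [0, 0, 0, 0, -1], [0, 0, 0.5, 0, -1], [0, 0, 1, 0, -1], [0, 0, 1, 0, -1], [0, -0.5, 1, -0.5, -1], [0, -1, 1, -1, -1], [-0.3, -1, 1, -1, -1], [-0.3, -1, 1, -1, -1], [-0.3, -1, 1, -1, -1], [-0.3, -1, 0.5, -1, -1], [-0.3, -1, 0, -1, -1], [-0.3, -1, 0, -1, -1], [-0.3, -1, 0, -1, -1], [-0.3, -1, 0, -1, -1], [-0.3, -1, 0, -1, -1]]]}}

```text
time_s: 16.0
position: [0.4861, 0.0511, 0.2417]
tcp_rot: [[0.954, 0.3, 0.002], [0.3, -0.954, -0.0], [0.002, 0.001, -1.0]]
force: [0.2, -1.2, -0.6]
opening: 1.0
```

{"method": "send_rows", "body": {"plan": [[[-0.3, -1, 0, -1, -1], [-0.3, -1, 0, -1, -1], [-0.3, -1, 0, -1, -1], [-0.3, -1, 0, -0.1, -1], [-0.3, -1, 0, 0, -1], [-0.3, -1, 0, 0, -1], [-0.3, -1, 0, 0, -1], [-0.3, -1, 0, 0, -1], [-0.3, -1, 0, 0, -1], [-0.2, -0.9, 0, 0, -1], [0, 0, 0, 0, -1], [0, 0, 0, 0, -1]]]}}

```text
time_s: 17.2
position: [0.3993, -0.2449, 0.2411]
tcp_rot: [[1.0, -0.003, 0.001], [-0.003, -1.0, 0.0], [0.001, -0.0, -1.0]]
force: [-0.1, -0.1, -0.4]
opening: 1.001
```

```bash
python3 - <<'E'
from a import *
s,d=wcap("w9"); st(s)
for t in ["blue_plate","blue_key","yellow_plate","yellow_key"]:
    print(t,[(np.round(r["at"],4).tolist(),round(r["conf"],2)) for r in mark_of("wrist",t)[:2]])
E
```

```text
t 17.2 pos [ 0.3993 -0.2449  0.2411] yaw -0.16 tilt [0.0006 0.    ] F [-0.1 -0.1 -0.4] op 1.0007 J6 44.9
blue_plate [([0.4907, -0.193, 0.0617], 0.55)]
blue_key [([0.5392, -0.1956, 0.0416], 0.74)]
yellow_plate [([0.4851, -0.3042, 0.0627], 0.75)]
yellow_key [([0.443, -0.2993, 0.0818], 0.75)]
```

View pics/w9.png

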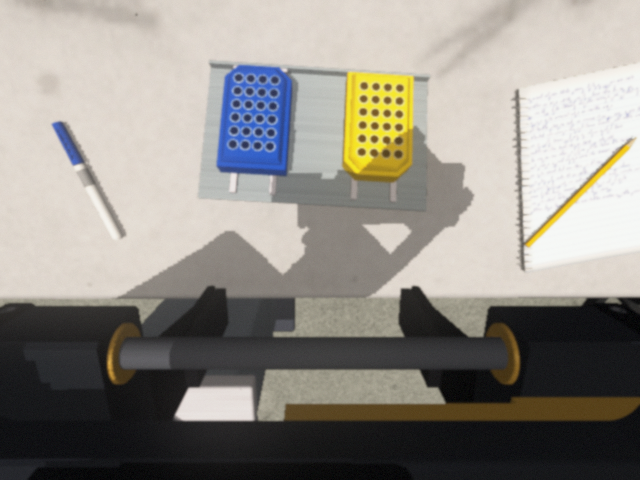

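```bash
python3 - <<'E'
from a import *
im=cv2.imread("pics/w9.png")[55:215,190:440]
im=cv2.resize(im,None,fx=3.2,fy=3.2,interpolation=cv2.INTER_CUBIC)
cv2.imwrite("pics/w9c.png",im)
E
```

```text
(no output)
```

View pics/w9c.png

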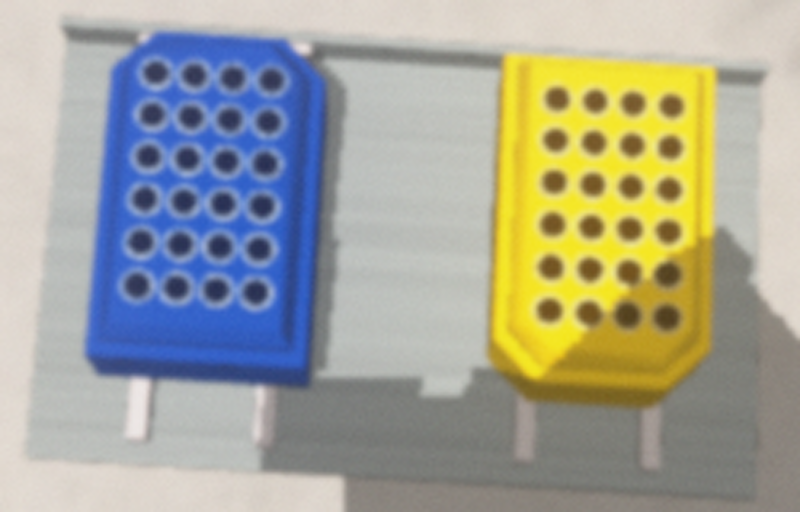

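```bash
cat >> fit.py <<'E'
def fit3(d,obj,uv,x0,tilt,free_z=True):
    obj=np.array(obj,float)/1e3
    # tilt: rotation about plate's own y then yaw
    def P(p):
        r=R.from_euler("zy",[p[3],tilt]).as_matrix(); return obj@r.T+p[:3]
    f=lambda p:(proj(d,P(p))-uv).ravel()
    lo=[-2,-2,x0[2]-(0.02 if free_z else 1e-4),-7];hi=[2,2,x0[2]+(0.02 if free_z else 1e-4),7]
    r=least_squares(f,x0,x_scale=[.01,.01,.01,.1],bounds=(lo,hi)); print("xyz",np.round(r.x[:3],4),"yaw",round(np.degrees(r.x[3]),2),"rms",np.sqrt(np.mean(r.fun**2)).round(2)); print(np.round(r.fun.reshape(-1,2),1).tolist()); return r.x
E
python3 - <<'E'
from fit import *
s,d=wcap()
c=lambda a:np.array(a)/3.2+[190,55]
t=np.radians(25)
bo=[(-48,30,17),(-48,-30,17),(36,30,17),(36,-30,17),(48,18,17),(-48,30,0),(-48,-30,0)]
bu=c([(89,357),(308,365),(113,66),(327,78),(152,33),(97,374),(309,384)])
yo=[(-48,-30,17),(-48,30,17),(36,-30,17),(36,30,17),(48,-18,17),(48,18,17),(48,-18,0),(48,18,0)]
yu=c([(506,54),(716,67),(490,348),(711,345),(537,381),(666,386),(535,399),(660,405)])
for fz in (True,False):
    fit3(d,bo,bu,[.49,-.193,.062,0],t,fz)
    fit3(d,yo,yu,[.487,-.302,.062,3.1],-t,fz)
E
```

```text
xyz [ 0.4921 -0.1917  0.0611] yaw -2.67 rms 0.82
[[-1.1, -0.8], [-0.5, -0.1], [-0.7, 0.7], [-1.0, -0.1], [1.4, -0.7], [1.4, 0.6], [0.6, 0.5]]
xyz [ 0.4923 -0.3025  0.0627] yaw 183.93 rms 5.42
[[-2.3, 5.9], [7.3, -3.5], [3.1, 6.1], [-3.1, 3.3], [0.7, 5.9], [-2.8, 2.2], [-0.3, -8.6], [-3.8, -12.6]]
xyz [ 0.492  -0.1918  0.0619] yaw -2.68 rms 0.83
[[-1.2, -0.7], [-0.4, -0.0], [-0.8, 0.5], [-0.9, -0.2], [1.4, -0.9], [1.3, 0.7], [0.7, 0.6]]
xyz [ 0.4923 -0.3026  0.0621] yaw 183.92 rms 5.42
[[-2.3, 6.0], [7.3, -3.4], [3.2, 6.1], [-3.2, 3.3], [0.7, 5.8], [-2.9, 2.1], [-0.3, -8.7], [-3.9, -12.7]]
```

```bash
sed -i 's/"zy"/"ZY"/' fit.py; python3 - <<'E'
from fit import *
s,d=wcap()
c=lambda a:np.array(a)/3.2+[190,55]
t=np.radians(25)
bo=[(-48,30,17),(-48,-30,17),(36,30,17),(36,-30,17),(48,18,17),(-48,30,0),(-48,-30,0)]
bu=c([(89,357),(308,365),(113,66),(327,78),(152,33),(97,374),(309,384)])
yo=[(-48,-30,17),(-48,30,17),(36,-30,17),(36,30,17),(48,-18,17),(48,18,17),(48,-18,0),(48,18,0)]
yu=c([(506,54),(716,67),(490,348),(711,345),(537,381),(666,386),(535,399),(660,405)])
fit3(d,bo,bu,[.49,-.193,.062,0],t)
fit3(d,yo,yu,[.487,-.302,.062,3.1],-t)
d=imaging.capture("side")
P=[]
for t in ["timer","marker","petri"]:
    for c in ["top","side"]:
        if c!="side": imaging.capture(c)
        print(t,c,[(np.round(r["at"],3).tolist(),round(r["conf"],2)) for r in mark_of(c,t)[:1]])
E
```

```text
xyz [ 0.4921 -0.1915  0.0606] yaw -2.73 rms 0.77
[[-0.9, -0.9], [-0.2, -0.0], [-0.8, 0.5], [-1.0, 0.3], [1.3, -0.8], [1.2, 0.5], [0.5, 0.6]]
xyz [ 0.4854 -0.3023  0.0598] yaw 177.68 rms 1.24
[[-0.7, 0.6], [-0.9, -0.4], [1.9, -3.1], [0.8, 0.7], [0.6, 0.3], [1.2, 0.5], [-1.5, 0.9], [-1.7, 0.6]]
timer top [([0.739, 0.049, -0.002], 0.75)]
timer side [([0.739, 0.044, 0.0], 0.43)]
marker top [([0.435, 0.006, 0.001], 0.78)]
marker side [([0.429, 0.006, 0.002], 0.66)]
petri top [([0.744, 0.212, -0.003], 0.69)]
petri side [([0.74, 0.22, 0.002], 0.51)]
```

{"method": "send_rows", "body": {"plan": [[[0.9, 0.6, 0, -0.14, -1], [0.9, 0.6, 0, -0.15, -1], [0.92, 0.6, 0, -0.15, -1], [0, 0, -1, 0, -1], [0, 0, -1, 0, -1], [0, 0, -1, 0, -1], [0, 0, -1, 0, -1], [0, 0, -1, 0, -1], [0, 0, -0.67, 0, -1], [0, 0, 0, 0, -1]]]}}

```text
time_s: 19.05
position: [0.4794, -0.1898, 0.0678]
tcp_rot: [[0.999, -0.045, -0.005], [-0.045, -0.999, 0.003], [-0.005, -0.003, -1.0]]
force: [-0.7, -0.3, 0.2]
opening: 1.0
```

```bash
python3 - <<'E'
from a import *
s,d=wcap("w10"); st(s)
E
```

```text
t 19.05 pos [ 0.4794 -0.1898  0.0678] yaw -2.6 tilt [-0.0052  0.0035] F [-0.7 -0.3  0.2] op 0.9999 J6 58.6
```

View pics/w10.png

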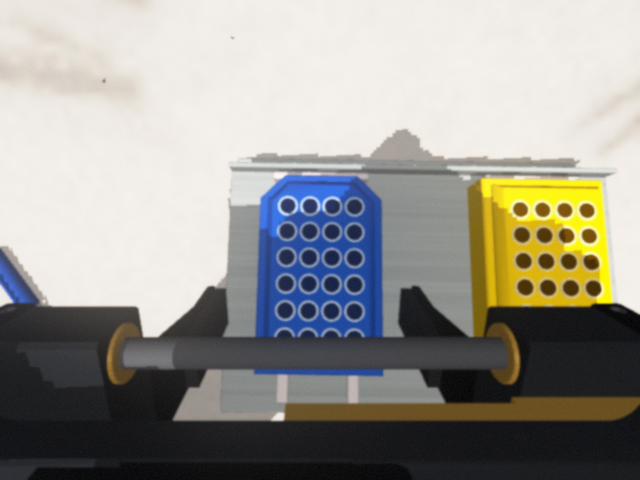

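{"method": "send_rows", "body": {"plan": [[[0, -0.07, 0.08, 0, -1], [0, 0, 0, 0, 1], [0, 0, 0, 0, 1], [0, 0, 0, 0, 1], [0, 0, 0, 0, 1], [0, 0, 0, 0, 1], [0, 0, 0, 0, 1], [0, 0, 0, 0, 1], [0, 0, 0, 0, 1]]]}}

```text
time_s: 20.0
position: [0.4814, -0.193, 0.0731]
tcp_rot: [[0.999, -0.045, 0.0], [-0.045, -0.999, -0.0], [0.0, 0.0, -1.0]]
force: [-1.2, 0.9, 5.4]
opening: 0.683
```

{"method": "send_rows", "body": {"plan": [[[0, 0, 0.3, 0, 1], [0, 0, 0.7, 0, 1], [0, 0, 1, 0.3, 1], [0.3, 0.6, 0, 1, 1], [0.3, 0.6, 0, 1, 1], [0.3, 0.6, 0, 1, 1], [0.3, 0.6, 0, 1, 1], [0.3, 0.6, 0, 1, 1], [0.3, 0.6, 0, 1, 1], [0.3, 0.6, 0, 1, 1], [0.3, 0.6, 0, 1, 1], [0.3, 0.6, 0, 1, 1], [0.3, 0.6, 0, 1, 1], [0.3, 0.6, 0, 1, 1], [0.3, 0.6, -0.5, 1, 1], [0, 0.6, -1, 1, 1], [0, 0.6, -1, 0.8, 1], [0, 0, -0.4, 0, 1], [0, 0, 0, 0, 1]]]}}

```text
time_s: 21.9
position: [0.5874, 0.0592, 0.0439]
tcp_rot: [[0.205, 0.979, -0.005], [0.979, -0.205, 0.0], [-0.001, -0.005, -1.0]]
force: [1.0, 0.4, -0.9]
opening: 0.686
```

```bash
python3 - <<'E'
from a import *
s,d=wcap("w11"); st(s)
d=imaging.capture("side"); cv2.imwrite("pics/s11.png",cv2.resize(d["img"][150:300,270:470],None,fx=4,fy=4,interpolation=cv2.INTER_CUBIC))
E
```

```text
t 21.9 pos [0.5874 0.0592 0.0439] yaw 78.17 tilt [-0.0047  0.    ] F [ 1.   0.4 -0.9] op 0.686 J6 6.8
```

View pics/w11.png

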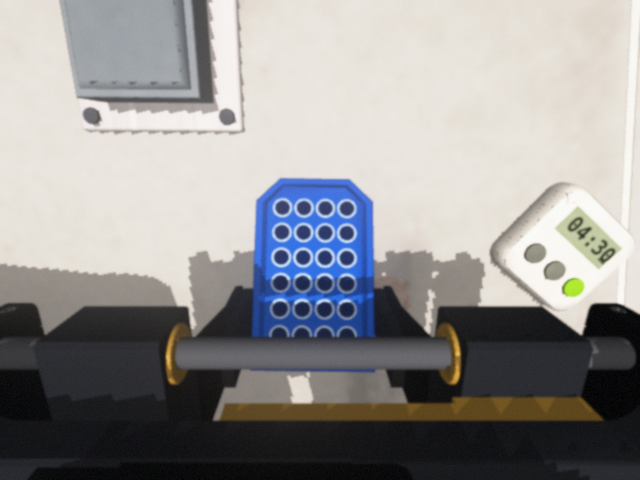

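View pics/s11.png

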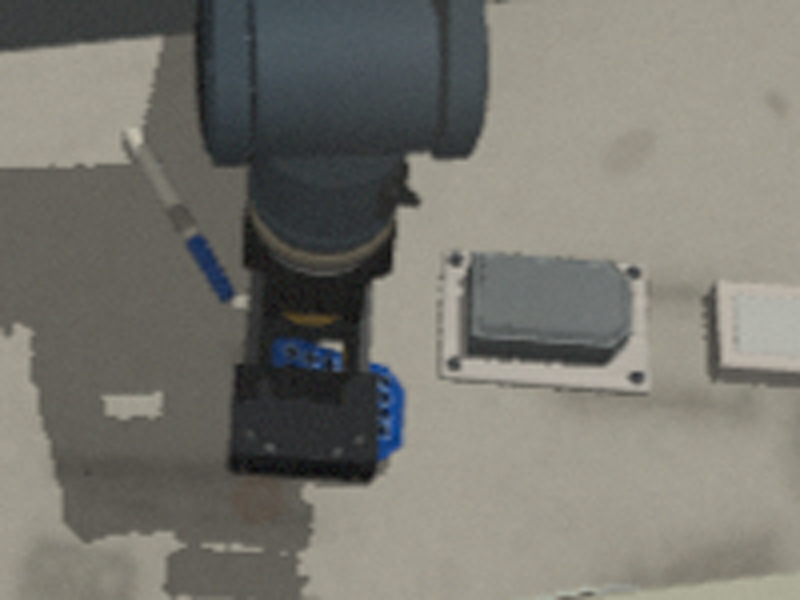

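{"method": "send_rows", "body": {"plan": [[[0, 0, -0.35, 0, 1], [0, -0.05, -0.13, 0, 1], [0, -0.05, -0.13, 0, 1], [0, -0.05, -0.13, 0, 1], [0, 0, 0, 0, 1]]]}}

```text
time_s: 22.5
position: [0.5897, 0.0535, 0.0239]
tcp_rot: [[0.205, 0.979, 0.001], [0.979, -0.205, -0.001], [-0.001, 0.001, -1.0]]
force: [-0.8, -2.8, 3.6]
opening: 0.686
```

{"method": "send_rows", "body": {"plan": [[[0, -0.04, -0.13, 0, 1], [0, -0.03, -0.13, 0, 1], [0, -0.03, -0.1, 0, 1], [0, 0, 0, 0, 1]]]}}

```text
time_s: 22.9
position: [0.5896, 0.0514, 0.0125]
tcp_rot: [[0.205, 0.979, 0.001], [0.979, -0.205, 0.0], [0.0, 0.001, -1.0]]
force: [0.4, -2.8, 3.0]
opening: 0.684
```

```bash
python3 - <<'E'
from a import *
s,d=wcap("w12"); st(s)
E
```

```text
t 22.9 pos [0.5896 0.0514 0.0125] yaw 78.16 tilt [0.0007 0.0001] F [ 0.4 -2.8  3. ] op 0.6838 J6 6.0
```

View pics/w12.png

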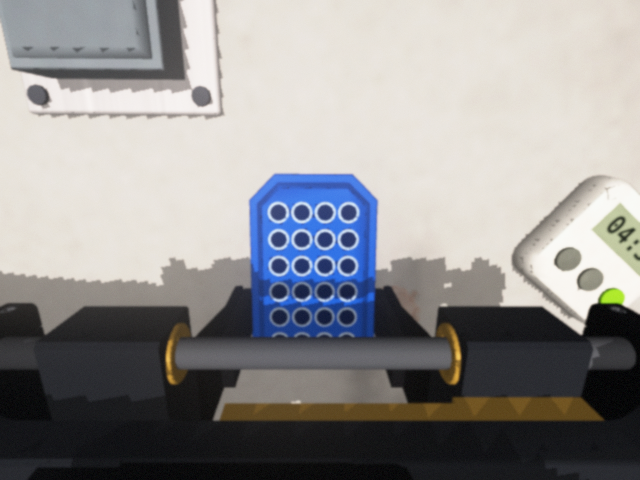

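{"method": "send_rows", "body": {"plan": [[[0, -0.02, -0.1, 0, 1], [0, -0.02, -0.07, 0, 1], [0, 0, 0, 0, 1]]]}}

```text
time_s: 23.25
position: [0.5892, 0.0504, 0.0073]
tcp_rot: [[0.205, 0.979, -0.0], [0.979, -0.205, 0.0], [0.0, -0.0, -1.0]]
force: [1.1, -1.5, 3.5]
opening: 0.685
```

{"method": "send_rows", "body": {"plan": [[[0, 0, -0.05, 0, 1], [0, 0, 0, 0, 1]]]}}

```text
time_s: 23.45
position: [0.5892, 0.0504, 0.006]
tcp_rot: [[0.205, 0.979, -0.0], [0.979, -0.205, 0.0], [0.0, -0.0, -1.0]]
force: [-0.4, -2.1, 3.4]
opening: 0.681
```

{"method": "send_rows", "body": {"plan": [[[0, 0, -0.05, 0, 1], [0, 0, -0.02, 0, 1], [0, 0, 0, 0, 1]]]}}

```text
time_s: 23.75
position: [0.5891, 0.0504, 0.0039]
tcp_rot: [[0.204, 0.979, -0.0], [0.979, -0.204, 0.0], [-0.0, -0.0, -1.0]]
force: [-0.8, -2.1, 3.7]
opening: 0.68
```

```bash
python3 - <<'E'
from a import *
s,d=wcap("w13"); st(s)
cv2.imwrite("pics/w13c.png",cv2.resize(d["img"][150:350,220:420],None,fx=3,fy=3,interpolation=cv2.INTER_CUBIC))
E
```

```text
t 23.75 pos [0.5891 0.0504 0.0039] yaw 78.2 tilt [-0.0002  0.    ] F [-0.8 -2.1  3.7] op 0.6798 J6 5.9
```

View pics/w13c.png

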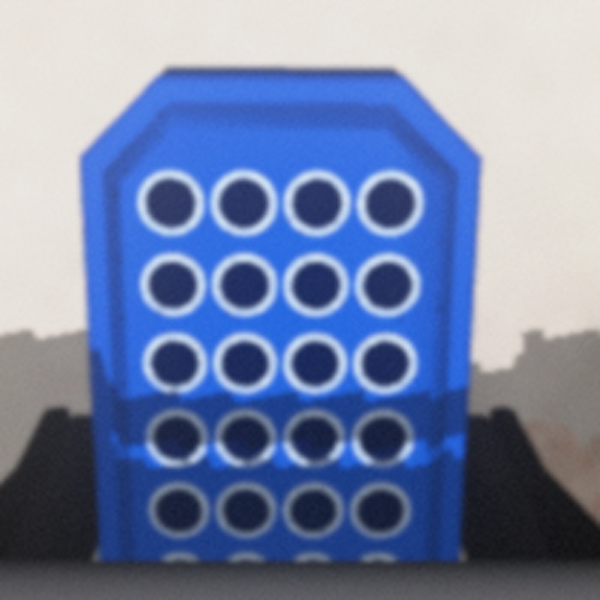

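{"method": "send_rows", "body": {"plan": [[[0, 0, -0.05, 0, 1], [0, 0, 0, 0, 1]]]}}

```text
time_s: 24.0
position: [0.5891, 0.0504, 0.0025]
tcp_rot: [[0.204, 0.979, -0.0], [0.979, -0.204, -0.0], [-0.0, -0.0, -1.0]]
force: [0.1, -2.2, 3.8]
opening: 0.686
```

{"method": "send_rows", "body": {"plan": [[[0, 0, 0, 0, -1], [0, 0, 0, 0, -1], [0, 0, 0, 0, -1], [0, 0, 0.1, 0, -1]]]}}

```text
time_s: 24.4
position: [0.5884, 0.0506, 0.0049]
tcp_rot: [[0.204, 0.979, -0.002], [0.979, -0.204, 0.0], [-0.0, -0.002, -1.0]]
force: [0.1, 0.1, -0.0]
opening: 0.95
```

```bash
python3 - <<'E'
from a import *
s,d=wcap("w14"); st(s)
cv2.imwrite("pics/w14c.png",cv2.resize(d["img"][150:350,220:420],None,fx=3,fy=3,interpolation=cv2.INTER_CUBIC))
E
```

```text
t 24.4 pos [0.5884 0.0506 0.0049] yaw 78.2 tilt [-0.0018  0.0003] F [ 0.1  0.1 -0. ] op 0.9497 J6 5.9
```

View pics/w14c.png

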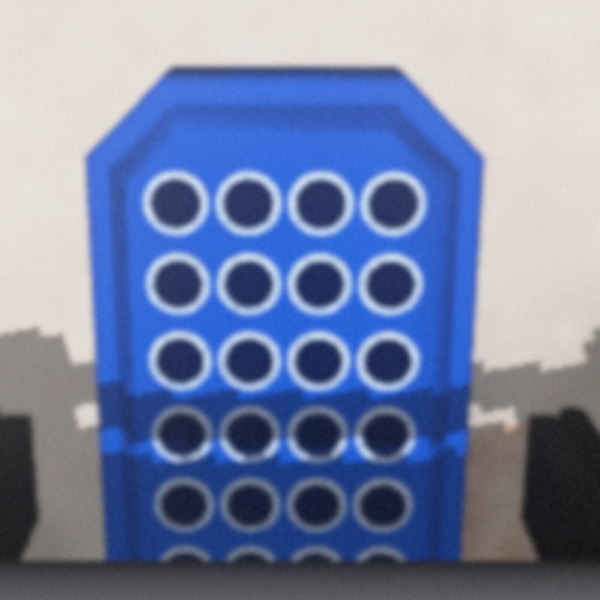

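```bash
python3 - <<'E'
from fit import *
s,d=wcap("w15"); st(s)
uv=np.array([(172,69),(398,69),(87,158),(483,158)])/3+[220,150]
x=fit3(d,[(48,18,17),(48,-18,17),(36,30,17),(36,-30,17)],uv,[.59,.06,.0,1.36],0,False)
c,sn=np.cos(x[3]),np.sin(x[3]); v=s["position"][:2]-x[:2]; print("TCP in plate",v@[c,sn],v@[-sn,c])
E
```

```text
t 24.45 pos [0.5891 0.0506 0.0057] yaw 78.21 tilt [-0.0003  0.0001] F [1.  0.4 0.9] op 0.9699 J6 5.9
xyz [ 5.935e-01  6.860e-02 -1.000e-04] yaw 78.24 rms 1.85
[[-3.1, 1.4], [3.2, 1.4], [-0.6, -1.3], [0.5, -1.3]]
TCP in plate -0.01860349538966907 0.0006896879434085964
```

```bash
python3 - <<'E'
from a import *
im=cv2.imread("pics/w7.png")
cv2.imwrite("pics/w7c.png",cv2.resize(im[150:350,220:420],None,fx=3,fy=3,interpolation=cv2.INTER_CUBIC))
E
```

```text
(no output)
```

View pics/w7c.png

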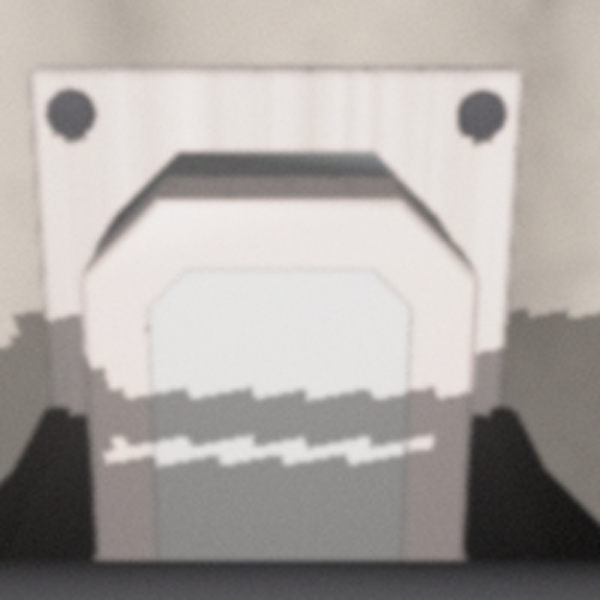

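```bash
python3 - <<'E'
from fit import *
d=imaging.capture("wrist"); s=bot.read_state()
def at(p,yaw):
    T=np.eye(4);T[:3,:3]=R.from_euler("ZX",[yaw,180],degrees=True).as_matrix();T[:3,3]=p
    e=dict(d);e["pose"]=T@d["T_tool_cam"];return e
print(R.from_euler("ZX",[77.86,180],degrees=True).as_matrix().round(2).tolist())
e=at([.5362,.2202,.0304],77.86)
uv=np.array([(157,197),(395,197),(85,270),(475,270)])/3+[220,150]
fit3(e,[(48,18,18),(48,-18,18),(36,30,18),(36,-30,18)],uv,[.536,.22,.03,1.36],0,False)
print("foot")
uv=np.array([(32,69),(521,69)])/3+[220,150]
fit3(e,[(63,45,6),(63,-45,6)],uv,[.536,.22,.0,1.36],0,False)
E
```

```text
[[0.21, 0.98, 0.0], [0.98, -0.21, -0.0], [0.0, 0.0, -1.0]]
xyz [0.5363 0.222  0.0299] yaw 78.07 rms 1.47
[[-0.8, -0.7], [2.1, -1.0], [-2.6, 1.3], [1.3, 0.9]]
foot
xyz [ 5.358e-01  2.210e-01 -1.000e-04] yaw 77.89 rms 1.34
[[-1.9, 0.1], [1.9, 0.1]]
```

{"method": "send_rows", "body": {"plan": [[[0.12, 0.55, 0, 0, -1], [0, 0, -0.12, 0, -1], [0, 0, 0, 0, 1], [0, 0, 0, 0, 1], [0, 0, 0, 0, 1], [0, 0, 0, 0, 1], [0, 0, 0, 0, 1], [0, 0, 0, 0, 1]]]}}

```text
time_s: 25.35
position: [0.5928, 0.0666, 0.002]
tcp_rot: [[0.205, 0.979, -0.0], [0.979, -0.205, -0.0], [-0.0, -0.0, -1.0]]
force: [-0.1, -0.1, -0.3]
opening: 0.68
```

```bash
python3 - <<'E'
from a import *
s,d=wcap("w16"); st(s)
cv2.imwrite("pics/w16c.png",cv2.resize(d["img"][150:350,220:420],None,fx=3,fy=3,interpolation=cv2.INTER_CUBIC))
E
```

```text
t 25.35 pos [0.5928 0.0666 0.002 ] yaw 78.18 tilt [-0.     -0.0001] F [-0.1 -0.1 -0.3] op 0.6803 J6 7.5
```

View pics/w16c.png

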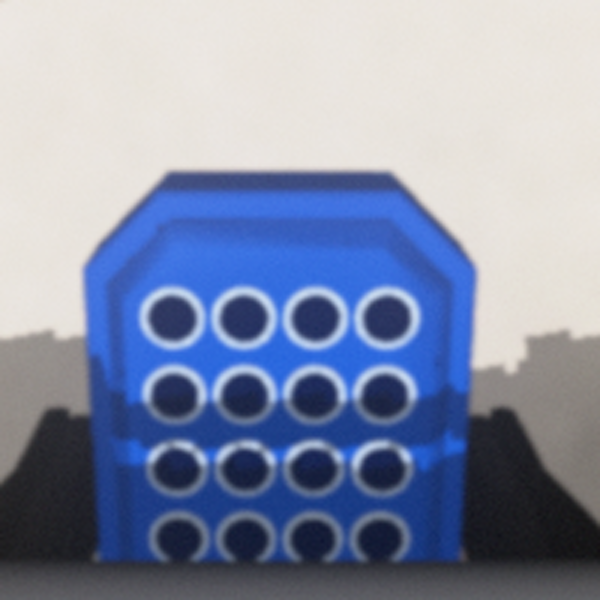

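```bash
python3 - <<'E'
from fit import *
s,d=wcap()
uv=np.array([(157,191),(400,191),(85,270),(475,270)])/3+[220,150]
x=fit3(d,[(48,18,17),(48,-18,17),(36,30,17),(36,-30,17)],uv,[.59,.06,.0,1.36],0,False)
c,sn=np.cos(x[3]),np.sin(x[3]); v=-s["position"][:2]+x[:2]; print("plate in TCP",v@[c,sn],v@[-sn,c])
E
```

```text
xyz [ 5.93e-01  6.83e-02 -1.00e-04] yaw 78.28 rms 0.52
[[0.3, 0.3], [0.2, 0.2], [-1.2, -0.1], [0.7, -0.3]]
plate in TCP 0.0016537109693982013 0.00013087762433792647
```

{"method": "send_rows", "body": {"plan": [[[0, 0, 0.4, 0, 1], [0, 0, 0.8, 0, 1], [0, 0, 0.8, 0, 1], [-0.3, 0.85, 0, -0.06, 1], [-0.32, 0.85, 0, 0, 1], [-0.32, 0.85, 0, 0, 1], [-0.32, 0.86, 0, 0, 1], [-0.32, 0.86, 0, 0, 1], [-0.3, 0.85, 0, 0, 1], [0, 0, -0.4, 0, 1], [0, 0, -0.2, 0, 1], [0, 0, 0, 0, 1]]]}}

```text
time_s: 26.65
position: [0.5359, 0.2196, 0.0431]
tcp_rot: [[0.211, 0.977, -0.002], [0.977, -0.211, -0.001], [-0.001, -0.002, -1.0]]
force: [0.1, 0.1, -0.6]
opening: 0.685
```

```bash
python3 - <<'E'
from a import *
s,d=wcap("w17"); st(s)
cv2.imwrite("pics/w17c.png",cv2.resize(d["img"][150:350,220:420],None,fx=3,fy=3,interpolation=cv2.INTER_CUBIC))
E
```

```text
t 26.65 pos [0.5359 0.2196 0.0431] yaw 77.82 tilt [-0.0019 -0.0007] F [ 0.1  0.1 -0.6] op 0.685 J6 23.4
```

View pics/w17c.png

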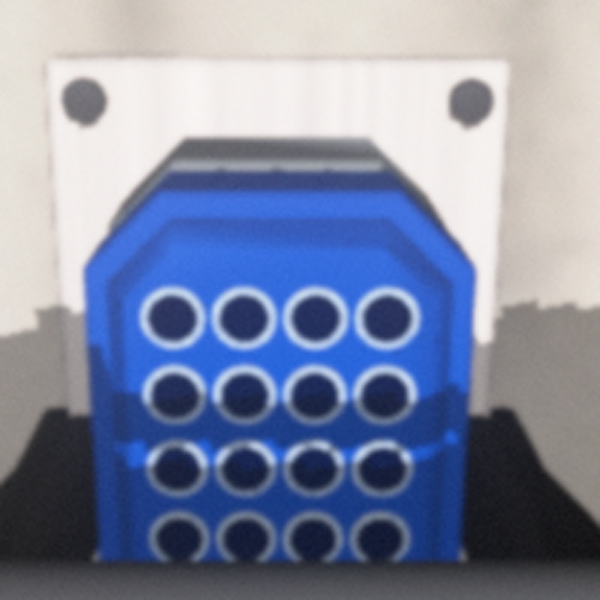

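{"method": "send_rows", "body": {"plan": [[[0, 0.01, -0.1, 0, 1], [0, 0, -0.1, 0, 1], [0, 0, -0.1, 0, 1], [0, 0, -0.04, 0, 1], [0, 0, 0, 0, 1]]]}}

```text
time_s: 27.2
position: [0.5363, 0.2206, 0.0335]
tcp_rot: [[0.211, 0.978, -0.001], [0.978, -0.211, -0.0], [-0.0, -0.0, -1.0]]
force: [0.8, 0.6, -1.3]
opening: 0.683
```

{"method": "send_rows", "body": {"plan": [[[0, 0, -0.04, 0, 1], [0, 0, -0.02, 0, 1], [0, 0, 0, 0, 1]]]}}

```text
time_s: 27.5
position: [0.5364, 0.2208, 0.032]
tcp_rot: [[0.21, 0.978, 0.0], [0.978, -0.21, 0.0], [0.0, 0.0, -1.0]]
force: [-0.7, -0.4, -0.1]
opening: 0.687
```

{"method": "send_rows", "body": {"plan": [[[0, 0, 0, 0, -1], [0, 0, 0, 0, -1], [0, 0, 0, 0, -1], [0, 0, 0.3, 0, -1], [0, 0, 1, 0, -1], [0, 0, 1, 0, -1]]]}}

```text
time_s: 28.1
position: [0.5358, 0.2206, 0.1016]
tcp_rot: [[0.21, 0.978, -0.002], [0.978, -0.21, -0.0], [-0.001, -0.002, -1.0]]
force: [0.6, 0.1, -0.1]
opening: 0.988
```

```bash
python3 - <<'E'
from a import *
s,d=wcap("w18"); st(s)
cv2.imwrite("pics/w18c.png",cv2.resize(d["img"][150:350,220:420],None,fx=3,fy=3,interpolation=cv2.INTER_CUBIC))
E
```

```text
t 28.1 pos [0.5358 0.2206 0.1016] yaw 77.85 tilt [-0.0018 -0.0003] F [ 0.6  0.1 -0.1] op 0.9881 J6 23.5
```

View pics/w18c.png

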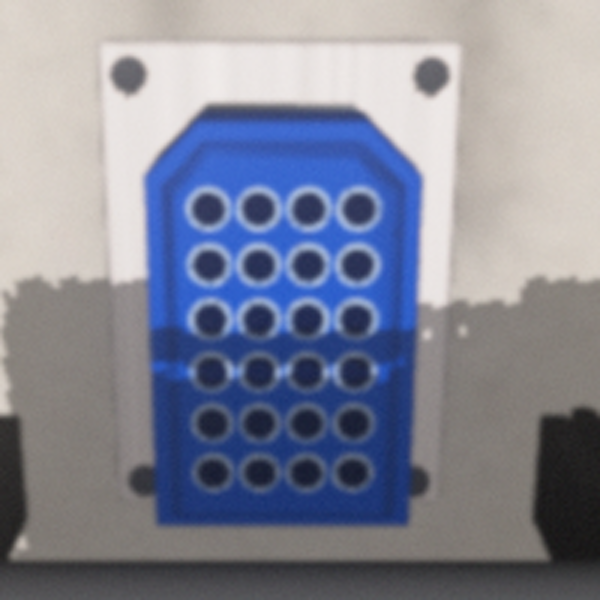

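{"method": "send_rows", "body": {"plan": [[[0, -0.4, 1, 0.5, -1], [-0.1, -1, 1, 0.9, -1], [-0.1, -1, 0.5, 1, -1], [-0.1, -1, 0, 1, -1], [-0.1, -1, 0, 1, -1], [-0.1, -1, 0, 1, -1], [-0.1, -1, 0, 1, -1], [-0.1, -1, 0, 1, -1], [-0.1, -1, 0, 1, -1], [-0.1, -1, 0, 1, -1], [-0.1, -1, 0, 1, -1], [-0.1, -1, 0, 1, -1], [-0.1, -1, 0, 1, -1], [-0.1, -1, 0, 1, -1], [-0.14, -1, 0, 1, -1], [-0.2, -1, 0, 1, -1], [-0.2, -1, 0, 1, -1], [-0.2, -1, 0, 1, -1], [0, 0, 0, 0, -1]]]}}

```text
time_s: 30.05
position: [0.4752, -0.3056, 0.1768]
tcp_rot: [[-0.999, 0.046, 0.002], [0.046, 0.999, -0.004], [-0.002, -0.004, -1.0]]
force: [-0.5, 0.8, -0.0]
opening: 1.002
```

```bash
python3 - <<'E'
from a import *
s,d=wcap("w19"); st(s)
E
```

```text
t 30.05 pos [ 0.4752 -0.3056  0.1768] yaw 177.39 tilt [ 0.0021 -0.0036] F [-0.5  0.8 -0. ] op 1.0017 J6 -131.4
```

View pics/w19.png

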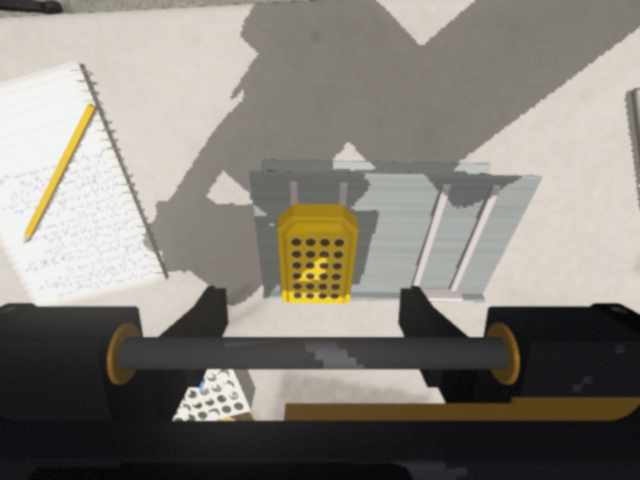

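{"method": "send_rows", "body": {"plan": [[[0, 0, -1, 0, -1], [0, 0, -1, 0, -1], [0, 0, -1, 0, -1], [0, 0, -0.5, 0, -1], [0, 0, 0, 0, -1], [0, 0, 0, 0, -1]]]}}

```text
time_s: 30.7
position: [0.4755, -0.3004, 0.0713]
tcp_rot: [[-0.999, 0.042, -0.0], [0.042, 0.999, 0.0], [0.0, 0.0, -1.0]]
force: [0.6, -0.7, 0.6]
opening: 0.998
```

```bash
python3 - <<'E'
from a import *
s,d=wcap("w20"); st(s)
E
```

```text
t 30.7 pos [ 0.4755 -0.3004  0.0713] yaw 177.57 tilt [-0.0001  0.0004] F [ 0.6 -0.7  0.6] op 0.9983 J6 -131.3
```

View pics/w20.png

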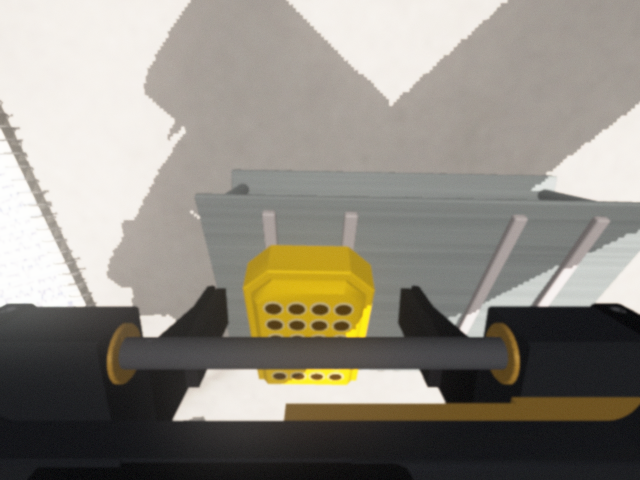

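{"method": "send_rows", "body": {"plan": [[[0, -0.06, 0, 0, -1], [0, 0, 0, 0, 1], [0, 0, 0, 0, 1], [0, 0, 0, 0, 1], [0, 0, 0, 0, 1], [0, 0, 0, 0, 1], [0, 0, 0, 0, 1], [0, 0, 0, 0, 1], [0, 0, 0, 0, 1]]]}}

```text
time_s: 31.65
position: [0.4752, -0.3031, 0.071]
tcp_rot: [[-0.999, 0.043, 0.0], [0.043, 0.999, -0.0], [-0.0, -0.0, -1.0]]
force: [0.2, 0.6, 1.9]
opening: 0.685
```

{"method": "send_rows", "body": {"plan": [[[0, 0, 0.3, 0, 1], [0, 0, 0.7, 0, 1], [0, 0, 1, 0, 1], [0.25, 0.5, 1, -1, 1], [0.25, 0.7, 0, -1, 1], [0.25, 0.8, 0, -1, 1], [0.25, 0.8, 0, -1, 1], [0.25, 0.8, 0, -1, 1], [0.25, 0.8, 0, -1, 1], [0.25, 0.8, 0, -1, 1], [0.25, 0.8, 0, -1, 1], [0.25, 0.8, 0, -1, 1], [0.25, 0.8, 0, -1, 1], [0.25, 0.8, 0, -1, 1], [0.25, 0.8, 0, -1, 1], [0.25, 0.8, 0, -1, 1], [0.25, 0.8, -0.7, -1, 1], [0.1, 0.8, -1, -1, 1], [0, 0.8, -1, -1, 1], [0, 0.2, -0.8, -1, 1]]]}}

```text
time_s: 33.65
position: [0.5822, 0.0775, 0.0548]
tcp_rot: [[0.173, 0.985, -0.002], [0.985, -0.173, 0.001], [0.0, -0.002, -1.0]]
force: [0.2, 0.8, -1.4]
opening: 0.683
```

{"method": "send_rows", "body": {"plan": [[[0, 0, -0.35, -0.4, 1], [0, 0, 0, 0, 1]]]}}

```text
time_s: 33.85
position: [0.5816, 0.0755, 0.0438]
tcp_rot: [[0.209, 0.978, -0.004], [0.978, -0.209, 0.0], [-0.001, -0.004, -1.0]]
force: [-0.6, -0.5, -0.7]
opening: 0.686
```

```bash
python3 - <<'E'
from a import *
s,d=wcap("w21"); st(s)
E
```

```text
t 33.85 pos [0.5816 0.0755 0.0438] yaw 77.91 tilt [-0.0042  0.0002] F [-0.6 -0.5 -0.7] op 0.6858 J6 8.6
```

View pics/w21.png

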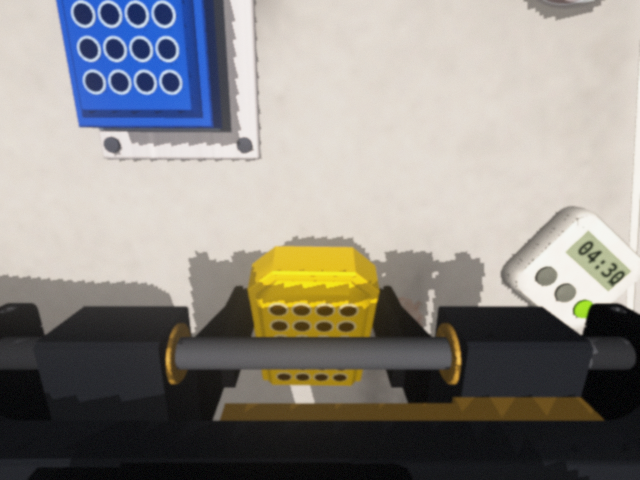

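{"method": "send_rows", "body": {"plan": [[[0, 0, -0.35, 0, 1], [0, 0.05, -0.13, 0, 1], [0, 0.05, -0.13, 0, 1], [0, 0.05, -0.13, 0, 1], [0, 0.04, -0.13, 0, 1], [0, 0.03, -0.13, 0, 1], [0, 0.02, -0.1, 0, 1], [0, 0.02, -0.1, 0, 1], [0, 0.02, -0.06, 0, 1], [0, 0, 0, 0, 1]]]}}

```text
time_s: 34.9
position: [0.5836, 0.0832, 0.0074]
tcp_rot: [[0.21, 0.978, 0.001], [0.978, -0.21, -0.0], [-0.0, 0.001, -1.0]]
force: [1.8, 0.9, 3.0]
opening: 0.686
```

{"method": "send_rows", "body": {"plan": [[[0, 0, -0.07, 0, 1], [0, 0, -0.07, 0, 1], [0, 0, 0, 0, 1]]]}}

```text
time_s: 35.2
position: [0.583, 0.0832, 0.0031]
tcp_rot: [[0.21, 0.978, -0.0], [0.978, -0.21, -0.0], [-0.0, -0.0, -1.0]]
force: [0.5, 2.1, 3.2]
opening: 0.679
```

```bash
python3 - <<'E'
from a import *
s,d=wcap("w22"); st(s)
cv2.imwrite("pics/w22c.png",cv2.resize(d["img"][150:350,220:420],None,fx=3,fy=3,interpolation=cv2.INTER_CUBIC))
E
```

```text
t 35.2 pos [0.583  0.0832 0.0031] yaw 77.86 tilt [-0.0004 -0.0002] F [0.5 2.1 3.2] op 0.6794 J6 9.4
```

View pics/w22c.png

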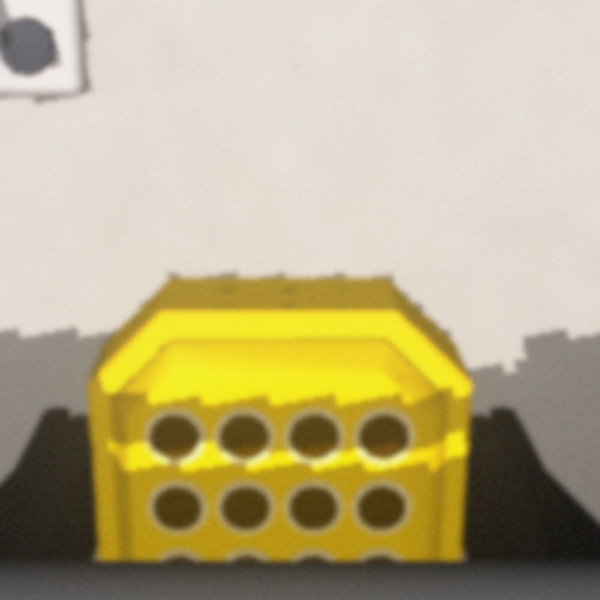

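{"method": "send_rows", "body": {"plan": [[[0, 0, 0, 0, -1], [0, 0, 0, 0, -1], [0, 0, 0, 0, -1], [0, 0, 0, 0, -1], [-0.11, -0.52, 0, 0, -1], [0, 0, -0.04, 0, -1], [0, 0, 0, 0, 1], [0, 0, 0, 0, 1], [0, 0, 0, 0, 1], [0, 0, 0, 0, 1], [0, 0, 0, 0, 1], [0, 0, 0, 0, 1]]]}}

```text
time_s: 36.45
position: [0.5799, 0.068, 0.0023]
tcp_rot: [[0.21, 0.978, 0.0], [0.978, -0.21, 0.0], [0.0, 0.0, -1.0]]
force: [0.0, -0.7, -0.1]
opening: 0.684
```

```bash
python3 - <<'E'
from a import *
s,d=wcap("w23"); st(s)
cv2.imwrite("pics/w23c.png",cv2.resize(d["img"][150:350,220:420],None,fx=3,fy=3,interpolation=cv2.INTER_CUBIC))
E
```

```text
t 36.45 pos [0.5799 0.068  0.0023] yaw 77.87 tilt [0.0001 0.0001] F [ 0.  -0.7 -0.1] op 0.6837 J6 7.9
```

View pics/w23c.png

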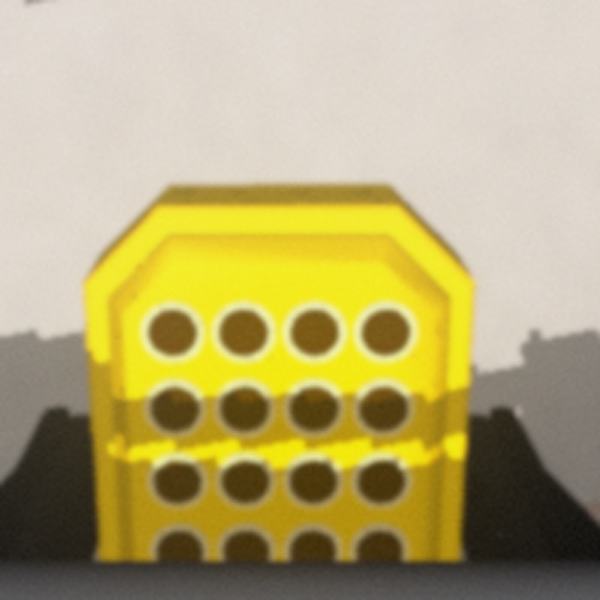

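{"method": "send_rows", "body": {"plan": [[[0, 0, 0.4, 0, 1], [0, 0, 0.9, 0, 1], [0, 0, 1, 0, 1], [0, 0, 0.3, 0, 1], [-0.24, 0.85, 0, 0, 1], [-0.24, 0.86, 0, 0, 1], [-0.24, 0.86, 0, 0, 1], [-0.24, 0.86, 0, 0, 1], [-0.24, 0.86, 0, 0, 1], [-0.24, 0.86, 0, 0, 1], [0, 0, -0.5, 0, 1], [0, 0, -0.15, 0, 1], [0, 0, 0, 0, 1], [0, 0, 0, 0, 1]]]}}

```text
time_s: 37.9
position: [0.5369, 0.2217, 0.0607]
tcp_rot: [[0.211, 0.977, -0.0], [0.977, -0.211, -0.0], [-0.0, -0.0, -1.0]]
force: [0.4, 0.4, -0.7]
opening: 0.683
```

```bash
python3 - <<'E'
from a import *
s,d=wcap("w24"); st(s)
cv2.imwrite("pics/w24c.png",cv2.resize(d["img"][150:350,220:420],None,fx=3,fy=3,interpolation=cv2.INTER_CUBIC))
E
```

```text
t 37.9 pos [0.5369 0.2217 0.0607] yaw 77.8 tilt [-0.0003 -0.0001] F [ 0.4  0.4 -0.7] op 0.6833 J6 23.6
```

View pics/w24c.png

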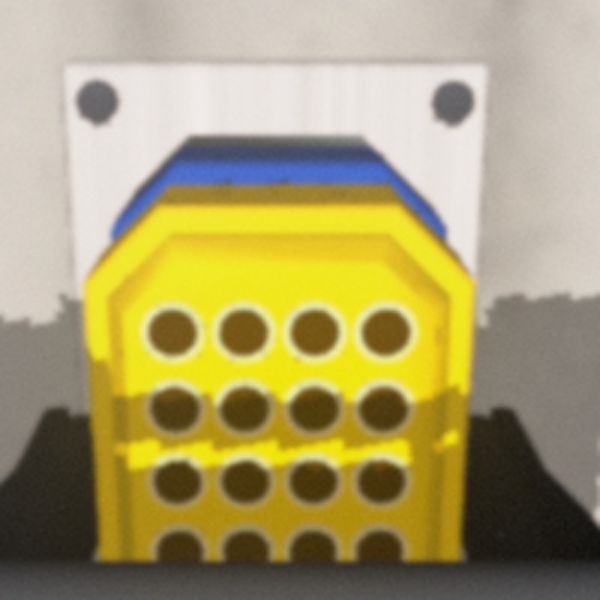

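{"method": "send_rows", "body": {"plan": [[[-0.01, 0.02, -0.1, 0, 1], [0, 0, -0.1, 0, 1], [0, 0, -0.1, 0, 1], [0, 0, -0.04, 0, 1], [0, 0, 0, 0, 1]]]}}

```text
time_s: 38.45
position: [0.5362, 0.2228, 0.0502]
tcp_rot: [[0.21, 0.978, -0.001], [0.978, -0.21, -0.0], [-0.0, -0.001, -1.0]]
force: [-0.1, -0.6, -1.1]
opening: 0.684
```

{"method": "send_rows", "body": {"plan": [[[0, 0, -0.03, 0, 1], [0, 0, 0, 0, 1], [0, 0, 0, 0, -1], [0, 0, 0, 0, -1], [0, 0, 0, 0, -1], [0, 0, 0, 0, -1], [0, 0, 0.4, 0, -1], [0, 0, 1, 0, -1], [0, 0, 1, 0, -1], [0, 0, 0, 0, -1]]]}}

```text
time_s: 39.45
position: [0.5397, 0.2237, 0.1265]
tcp_rot: [[0.21, 0.978, 0.009], [0.978, -0.21, 0.002], [0.004, 0.009, -1.0]]
force: [0.9, -0.2, 0.1]
opening: 0.998
```

```bash
python3 - <<'E'
from a import *
s,d=wcap("w25"); st(s)
cv2.imwrite("pics/w25c.png",cv2.resize(d["img"][150:350,220:420],None,fx=3,fy=3,interpolation=cv2.INTER_CUBIC))
E
```

```text
t 39.45 pos [0.5397 0.2237 0.1265] yaw 77.86 tilt [0.0095 0.002 ] F [ 0.9 -0.2  0.1] op 0.9981 J6 23.7
```

View pics/w25c.png

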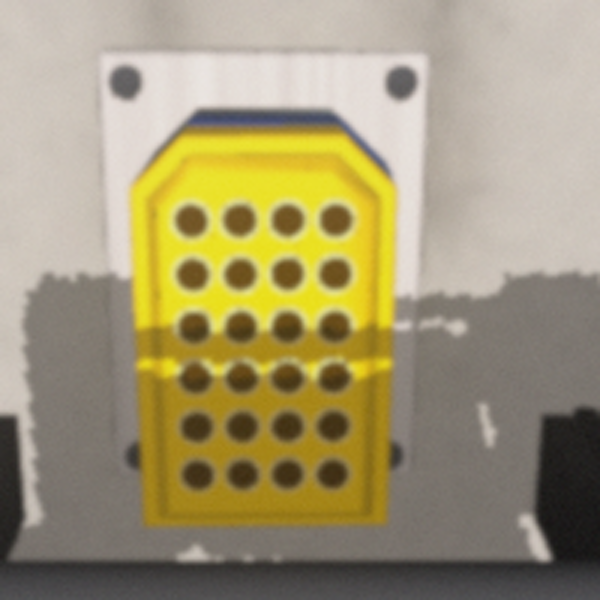

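{"method": "send_rows", "body": {"plan": [[[0.21, 0.96, 0, 0, -1], [0.21, 0.96, 0, 0, -1], [0.21, 0.96, 0, 0, -1], [0.21, 0.96, 0, 0, -1], [0.21, 0.97, 0, 0, -1], [0, 0, -1, 0, -1], [0, 0, -1, 0, -1], [0, 0, -1, 0, -1], [0, 0, -0.8, 0, -1], [0, 0, 0, 0, -1], [0, 0, 0, 0, -1]]]}}

```text
time_s: 40.6
position: [0.5673, 0.3668, 0.0069]
tcp_rot: [[0.21, 0.978, -0.002], [0.978, -0.21, -0.001], [-0.001, -0.002, -1.0]]
force: [0.0, 0.2, 0.5]
opening: 1.004
```

```bash
python3 - <<'E'
from a import *
s,d=wcap("w26"); st(s)
E
```

```text
t 40.6 pos [0.5673 0.3668 0.0069] yaw 77.85 tilt [-0.0019 -0.0008] F [0.  0.2 0.5] op 1.0041 J6 35.6
```

View pics/w26.png

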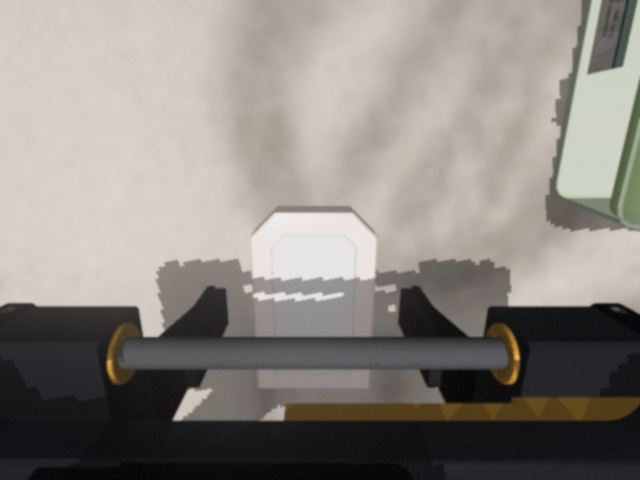

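Lid is centred between the open fingers (px 251–377, mid 314). Lower and grip.

{"method": "send_rows", "body": {"plan": [[[0, 0, -0.17, 0, -1], [0, 0, 0, 0, 1], [0, 0, 0, 0, 1], [0, 0, 0, 0, 1], [0, 0, 0, 0, 1], [0, 0, 0, 0, 1], [0, 0, 0, 0, 1], [0, 0, 0, 0, 1]]]}}

```text
time_s: 41.45
position: [0.568, 0.3672, 0.0029]
tcp_rot: [[0.21, 0.978, 0.0], [0.978, -0.21, 0.0], [0.0, 0.0, -1.0]]
force: [-0.7, -1.2, 1.4]
opening: 0.687
```

```bash
python3 - <<'E'
from a import *
s,d=wcap("w27"); st(s)
cv2.imwrite("pics/w27c.png",cv2.resize(d["img"][150:350,220:420],None,fx=3,fy=3,interpolation=cv2.INTER_CUBIC))
E
```

```text
t 41.45 pos [0.568  0.3672 0.0029] yaw 77.86 tilt [0.0003 0.0001] F [-0.7 -1.2  1.4] op 0.687 J6 35.6
```

View pics/w27c.png

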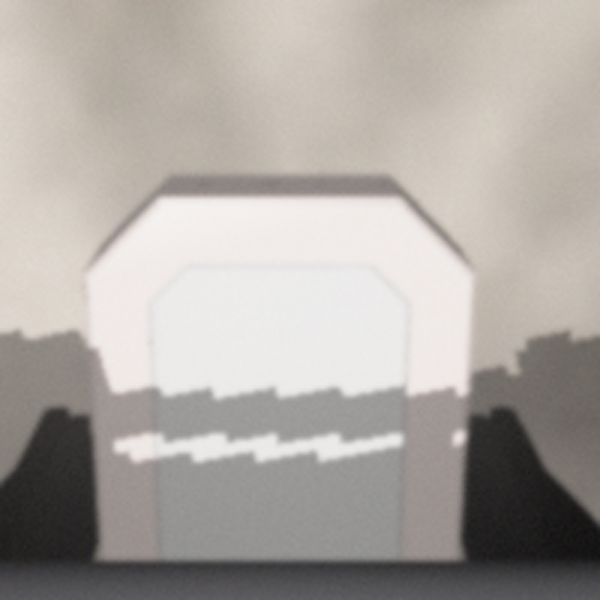

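{"method": "send_rows", "body": {"plan": [[[0, 0, 0.4, 0, 1], [0, 0, 0.9, 0, 1], [0, 0, 1, 0, 1], [0, 0, 1, 0, 1], [-0.21, -0.97, 0, 0, 1], [-0.21, -0.98, 0, 0, 1], [-0.21, -0.98, 0, 0, 1], [-0.21, -0.98, 0, 0, 1], [-0.21, -0.98, 0, 0, 1], [0, 0, -0.5, 0, 1], [0, 0, -0.25, 0, 1], [0, 0, 0, 0, 1], [0, 0, 0, 0, 1]]]}}

```text
time_s: 42.8
position: [0.5366, 0.221, 0.0792]
tcp_rot: [[0.21, 0.978, 0.0], [0.978, -0.21, 0.0], [0.0, 0.0, -1.0]]
force: [0.1, 0.1, -0.7]
opening: 0.683
```

```bash
python3 - <<'E'
from a import *
s,d=wcap("w28"); st(s)
cv2.imwrite("pics/w28c.png",cv2.resize(d["img"][150:350,220:420],None,fx=3,fy=3,interpolation=cv2.INTER_CUBIC))
E
```

```text
t 42.8 pos [0.5366 0.221  0.0792] yaw 77.9 tilt [0.0003 0.0001] F [ 0.1  0.1 -0.7] op 0.6829 J6 23.5
```

View pics/w28c.png

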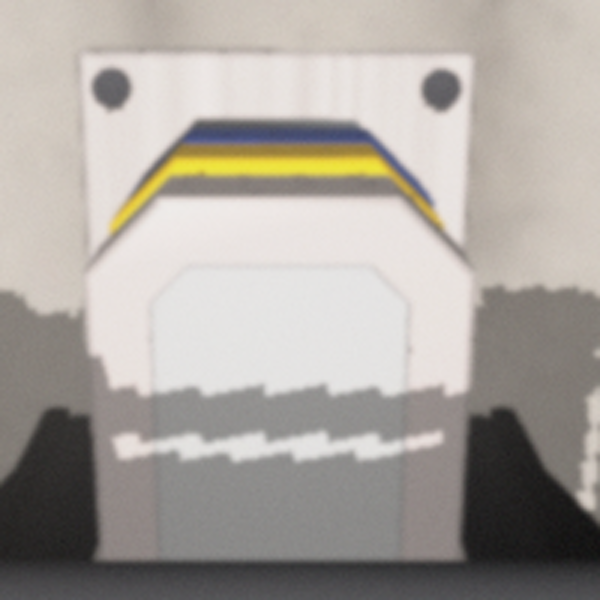

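{"method": "send_rows", "body": {"plan": [[[0, 0, -0.1, 0, 1], [0, 0, -0.1, 0, 1], [0, 0, -0.1, 0, 1], [0, 0, -0.05, 0, 1], [0, 0, 0, 0, 1]]]}}

```text
time_s: 43.35
position: [0.5362, 0.2205, 0.0682]
tcp_rot: [[0.21, 0.978, -0.001], [0.978, -0.21, -0.0], [-0.0, -0.001, -1.0]]
force: [-0.2, -0.0, -0.5]
opening: 0.681
```

{"method": "send_rows", "body": {"plan": [[[0, 0, -0.04, 0, 1], [0, 0, 0, 0, 1], [0, 0, 0, 0, -1], [0, 0, 0, 0, -1], [0, 0, 0, 0, -1], [0, 0, 0, 0, -1], [0, 0, 0.3, 0, -1], [0, 0, 0.8, 0, -1], [0, 0, 1, 0, -1], [0, 0, 1, 0, -1], [-0.4, -1, 1, 0, -1], [-0.3, -1, 0.5, 0, -1], [-0.2, -1, 0, 0, -1], [-0.2, -1, 0, 0, -1], [0, 0, 0, 0, -1], [0, 0, 0, 0, -1]]]}}

```text
time_s: 44.95
position: [0.5035, 0.1001, 0.206]
tcp_rot: [[0.212, 0.977, 0.001], [0.977, -0.212, 0.0], [0.001, 0.001, -1.0]]
force: [-0.5, 0.7, 0.6]
opening: 1.001
```

```bash
python3 - <<'E'
from a import *
s,d=wcap("w29"); st(s)
d=imaging.capture("side"); cv2.imwrite("pics/s29.png",cv2.resize(d["img"][180:270,360:460],None,fx=6,fy=6,interpolation=cv2.INTER_CUBIC))
for t in ["lid","lid_key","base_key","timer","marker","petri"]:
    print(t,[(np.round(r["at"],4).tolist(),round(r["conf"],2)) for r in mark_of("side",t)[:1]],[(np.round(r["at"],4).tolist(),round(r["conf"],2)) for r in mark_of("wrist",t)[:1]])
E
```

```text
t 44.95 pos [0.5035 0.1001 0.206 ] yaw 77.75 tilt [0.001  0.0005] F [-0.5  0.7  0.6] op 1.0015 J6 11.0
lid [([0.5391, 0.2194, 0.0649], 0.7)] [([0.535, 0.2206, 0.0643], 0.59)]
lid_key [([0.5484, 0.2655, 0.0614], 0.94)] [([0.5444, 0.2664, 0.0572], 0.67)]
base_key [([0.5444, 0.2679, 0.0311], 0.65)] []
timer [([0.7398, 0.0458, 0.0033], 0.67)] [([0.7298, 0.0456, -0.0018], 0.97)]
marker [([0.4293, 0.0044, -0.0006], 0.66)] [([0.4303, 0.0086, -0.0005], 0.97)]
petri [([0.5315, 0.2176, 0.0314], 0.63)] [([0.7432, 0.2195, -0.0017], 0.63)]
```

View pics/w29.png

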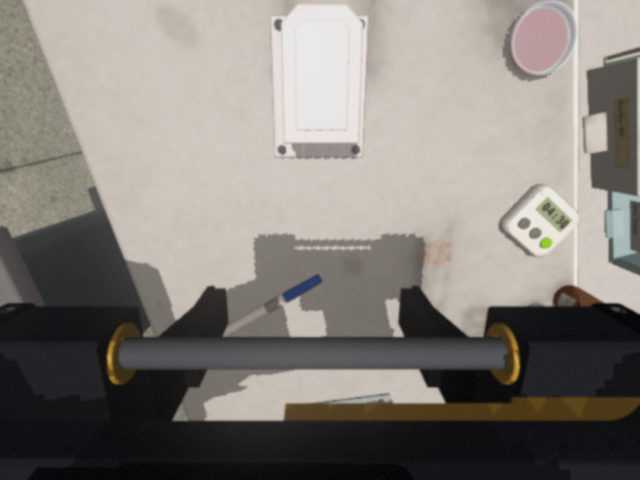

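View pics/s29.png

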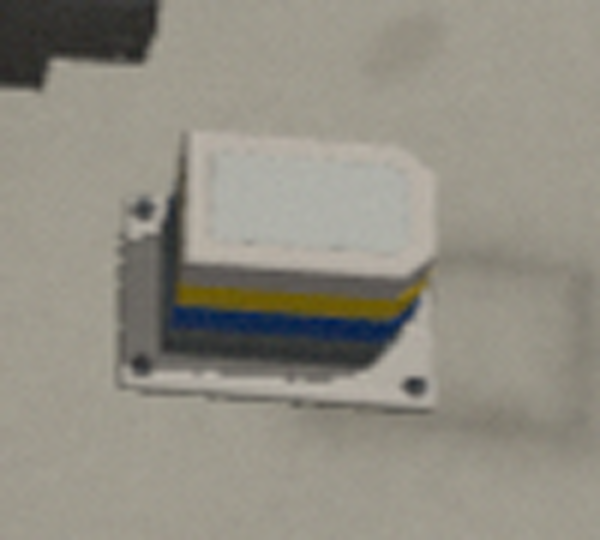

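```bash
python3 - <<'E'
from a import *
print(bot.hand_in())
E
```

```text
the job is handed in; nothing more can be done
None
```

I stacked blue, yellow and lid on the base and handed the job in at about 45 s. The hand-in reports no verdict, so my last checks are all I have to go on.

**What I did:** I set the lid aside, about 0.15 m from the base toward world +y. The plates came off the rack still tilted at 25°. I levelled each one by pressing its low end on the worktop at about 4 N, then gripped it again at its middle and set it on the stack. The lid went on last.

**Last checks:**
- **Stack:** The side and wrist pictures show the layers parallel, with all cut corners the same way round. There was no abnormal force while seating any piece.
- **Lid:** The networks put it at about (0.535–0.539, 0.220, 0.065). The base centre I measured is (0.536, 0.220), and a seated lid belongs at height 0.064.
- **Bystanders:** The timer and marker read within about 1 cm of where they started, and so did the petri dish in the wrist camera.

**What went wrong or disagreed:**
- **First two lid grasps:** They closed above the lid. The fingertips are really about level with the TCP, not 17 mm ahead as `bot.tip_extent` says. Nothing moved, and I gripped lower from then on.
- **Petri dish:** The side camera's network reported it at the base's position (confidence 0.63). The wrist picture shows that to be false.
- **Seating heights:** I judged them from the TCP height and the pictures, not from a direct measurement.

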